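# Load the glass tumbler, lock its bayonet lid and start it

### The job

Open the tumbler (push its lid down against the spring, turn it anticlockwise a quarter turn to the yellow marks, lift it off and lay it flat on the bench, handle up), then pick every amber glass bar out of the mixed pink tray and put it into the bowl, leaving the green bars in the tray. Close it again: lugs in at the yellow marks, push down, turn clockwise a quarter turn and let the lid rise until it is seated in its lock. Finally press the green start key until about 6 N is felt (never hard), keep the fingers off the red stop key, and leave the saucers and the glue bottle where they are.

Things in the scene. Friction and masses are not known exactly. Their poses are not given: they have to be found in the camera images.
- mouth (a point): Bench tumbler, fixed: grey base, blue round bowl with aluminium collar (outer radius 88 mm). Point on the bowl's axis, level with the collar's flat top, 180 mm above the bench; z up. On its -x side is the deck with the keys, 60 mm high, ending 195 mm from the axis. Collar opening: radius 64 mm, with two lug gaps. Lid locks in here.
- bowl_in (a point): Middle of the tumbler bowl's rubber-lined floor, 122 mm below the mouth point; bowl inner radius 79 mm. The clear way in for glass is 106 mm across, inside the rubber seal ring. Bars may be let fall in.
- entry_mark (a point): Yellow mark on the collar's rim at the mouth's +x (a twin at -x): centre of a 35 mm wide gap through which a lid lug goes down. The collar's roof beside it is 14 mm thick: pushed below it, the lugs turn clockwise (from above), the only way they can, to a stop at 90 degrees, and back.
- lock_mark (a point): Red mark on the collar's rim, 85 degrees clockwise of the yellow one (a twin opposite): where a lug ends. From 80 to 90 degrees of turn the roof has a pocket 5 mm high above the lug, into which the spring lifts the lid when let go.
- lid_grip (a point): Tumbler lid, locked on at the start, 0.28 kg: blue disc 120 mm across, 16 thick; two yellow lugs 22 wide, 6 thick, flush with the underside, tips 75 mm from the axis; yellow bar handle 84 x 18 mm, from 16 to 58 mm above the underside. Point on the axis in the handle, 42 mm above the underside; x along handle and lugs (ends alike), z up.
- seal (a joint): Sprung seal ring in the mouth on which the lid's disc lands: 0 up, 0.018 m fully down; 6 N plus 0.6 N per mm. Height of the lid's grip point above the mouth point: resting unlocked 32 mm (ring 0); lugs clear under the roof 22 or less (push to about 19; ring 0.013); locked 27 (ring 0.005); lying wrongly on the collar 42.
- start_key: Green membrane start key, 30 mm (x) by 40 mm (y), on the tumbler's deck; origin at the middle of its top face (63.5 mm above the bench), z up. Travel about 1 mm; it registers at 6 N and is harmed above 40 N.
- stop_key: Red stop key, same size and height, 76 mm from the green one towards the tumbler's -y; origin at the middle of its top face. Not to be pressed.
- tray_in (a point): Pink shallow tray, fixed, 300 (x) by 205 (y) mm, rim 24 mm high, walls and floor 4 mm; point at the middle of the inner floor, 4 mm above the bench. Holds the bars.
- saucers_c (a point): Stack of four terracotta saucers, 136 mm across, 50 mm high, point half-way up. Bystander.
- glue_c (a point): White glue bottle, 52 mm across, 130 mm tall, point half-way up. Bystander.
- amber1_c (a point): Amber fused glass bar, 66 x 24 x 16 mm, 64 g; point at its centre (8 mm above its underside), long axis y, width (24 mm) along x; to be loaded (may be absent).
- amber2_c (a point): Amber fused glass bar, 66 x 24 x 16 mm, 64 g; point at its centre (8 mm above its underside), long axis y, width (24 mm) along x; to be loaded (may be absent).
- amber3_c (a point): Amber fused glass bar, 66 x 24 x 16 mm, 64 g; point at its centre (8 mm above its underside), long axis y, width (24 mm) along x; to be loaded (may be absent).
- amber4_c (a point): Amber fused glass bar, 66 x 24 x 16 mm, 64 g; point at its centre (8 mm above its underside), long axis y, width (24 mm) along x; to be loaded (may be absent).
- amber5_c (a point): Amber fused glass bar, 66 x 24 x 16 mm, 64 g; point at its centre (8 mm above its underside), long axis y, width (24 mm) along x; to be loaded (may be absent).
- green1_c (a point): Dark green fused glass bar, 66 x 24 x 16 mm, 64 g; point at its centre (8 mm above its underside), long axis y, width (24 mm) along x; stays in the tray.
- green2_c (a point): Dark green fused glass bar, 66 x 24 x 16 mm, 64 g; point at its centre (8 mm above its underside), long axis y, width (24 mm) along x; stays in the tray.
- green3_c (a point): Dark green fused glass bar, 66 x 24 x 16 mm, 64 g; point at its centre (8 mm above its underside), long axis y, width (24 mm) along x; stays in the tray.

How it is judged:
By the outcome, as a careful person would: the job done as asked, in the order asked, and still so for the second after the job is handed in, with the robot touching nothing.
Of amber1, amber2, amber3, amber4, amber5 only 3 to 5 are there at a start; the rules pass over those that are not, and their reading is None.
At some moment in a run one of amber1, amber2, amber3, amber4, amber5 may be knocked a few centimetres aside while the robot is not near it.
Once in a run the grip may slacken for a moment while it holds something.
It also fails if it takes over 210 s, if anything falls off the work surface, if the arm or the gripper's body presses on something with over 40 N, if the wrist force passes 120 N, or if a joint passes its speed limit or range.

### The arm

A 6-joint arm with a two-finger parallel gripper is mounted at the origin on the work surface. World frame = base frame: x ahead of the robot, y to its left, z up, the work surface at z = 0. Lengths are in m, angles in rad, forces in N, time in s.
With the tool pointing down it reaches from about 0.35 to 0.775 m from the base axis. Payload 5.5 kg.
Tool frame: the origin (TCP) lies between the finger pads; the fingertips stand 22 mm ahead of it and the grasp point (between the pads) lies 3 mm ahead of it (env.finger_overhang is the distance from the TCP to the fingertips, in m); y points along the fingers, x is the direction in which the jaws open and shut, and the axes are right-handed (so a half turn about y gives the same grasp; the last joint's range is limited). The gripper opens to 85 mm and grips with 20 to 120 N. Pads are 22 mm wide; open, the fingers measure 114 mm over their backs; the gripper's body (76 mm by 85 mm) begins 54 mm behind the grasp point. The pads swing forward as they close: fully open they stand 13 mm farther back than shut.
Start: joints at [-1.308, 0.313, 0.046, 1.304, 0, 1.431], TCP at [0.225, -0.529, 0.253] pointing down, gripper open.
Joint ranges: [-2.76, 2.76], [-0.86, 1.69], [-1.03, 1.26], [-2.2, 2.34], [-1.47, 1.5], [-3.14, 3.14]. Speed limits (rad/s): [2.57, 2.57, 3.14, 3.14, 3.14, 3.14].

### API

Orientations are given as a unit quaternion [w, x, y, z].
In Python, from workcell import monitor, cams, job, env gives the robot as it stands.
- The arm moves only by the tool drive_tool, never from a script. Its argument "plan" is text: rows parted by semicolons, each of 7 numbers parted by spaces: the opening, from -1 (shut) to 1 (fully open), then the shift along the tool's x, y, z in mm, then the turn, a rotation vector about the tool's x, y, z in degrees. In form: gripper x y z rx ry rz; .... A call has 1 to 8 rows; each row shifts and turns the pose as measured when the row begins, along the tool's axes as they then stand; what a row does not reach is not made up. A row lasts 1/8 s, in which the tool goes at most 62.5 mm and 10.7 degrees, less where a joint would pass 70% of its speed; a pose out of reach is approached as far as the arm can. A call is refused whole if a number of a shift passes 62.5 or a number of a turn 10.7, either way. A call with a gripper value outside its range is refused whole. The fingers move at their own pace and stop on an object; "grip_force" is the grip in N (left out, the last holds). Time passes only in rows, so rows that do not move let the fingers close. It gives the time, the measured TCP pose, the force and the opening at its end, in the units of the state.
- monitor.get_state(): the state, without advancing time (a new reading comes with each control period).
- cams.read_camera(name): name is "scene" or "top" or "wrist"; returns (picture, depth): 480x640x3 uint8, red, green, blue; 480x640 float32, m along the optical axis (not along the pixel's ray), 0 where there is no reading.
- cams.calibration(name): a dict with "fx", "fy", "cx", "cy" (pixels), "R" (3x3) and "t" (3): a world point X has camera coordinates R X + t. Camera axes: x right, y down, z forward; pixel columns grow to the right and rows downward; lengths in m; the calibration is good to about 2 mm. The wrist camera is an equidistant fisheye: a pixel r from the principal point sees the ray r / f radians off the axis. A picture is of the moment at which its call begins: read the wrist's pose just before it. calibration takes no time and is no camera call; for the wrist camera it gives the pose at the moment of the call.
- job.hand_in(): hands the job in, once; it reports no verdict.
The state is a dict: "clock": time; "joint_pos": joint angles; "qvel": joint speeds; "tau": joint torques, N m; "tcp_pos": TCP position; "orientation": TCP orientation; "wrist_force": force on the tool from outside, world axes, zero at the start; "ft_torque": the same for the moment, N m; "finger_gap": finger opening in m.
Only numpy, scipy, OpenCV 4.12 (cv2) and the standard library are available. Lean on these libraries where they do the work, as an engineer would, in place of code of your own. Each camera call takes 0.05 s, during which the arm holds its last target.

## Working session

There is one attempt and no reset: what is moved stays moved. The work goes in short steps, Python scripts to look and compute and a tool call to move; the robot and the scene stay as the last step left them, time stands still between calls to the robot, and variables do not carry over. Pictures are saved under pics/ and viewed, and the job is handed in when it is done.

Besides the shell and the picture viewer there is one more tool, called after "Emit:" in YAML: its name, and indented under it one key for each argument. drive_tool: Moves the arm, as the interface text tells. Its arguments: {"type":"object","properties":{"plan":{"type":"string"},"grip_force":{"type":"number"}},"required":["plan"]}

```bash
ls; mkdir -p pics; python3 - <<'E'
from workcell import monitor,cams,job,env
import cv2
print(monitor.get_state())
for n in ["scene","top"]:
    p,d=cams.read_camera(n); cv2.imwrite(f"pics/{n}0.png",p[:,:,::-1]); c=cams.calibration(n);print(n,c)
    import numpy as np; np.save(f"pics/{n}0d.npy",d)
E
```

```text
pics
{'clock': 0.0, 'joint_pos': array([-1.30760261e+00,  3.13998914e-01,  4.49821928e-02,  1.30357170e+00,
        4.17103982e-06,  1.43122840e+00]), 'qvel': array([-0.00013811, -0.00044795,  0.00067323, -0.00082143,  0.00217859,
       -0.0005007 ]), 'tau': array([ 1.92455809e-03, -4.80619597e+01,  2.98537105e+01,  1.93099579e-02,
       -2.61131754e-05,  1.08439525e-05]), 'tcp_pos': array([ 0.22526617, -0.52853929,  0.25241097]), 'orientation': array([ 0.59032724, -0.58948604,  0.39035815, -0.38941042]), 'wrist_force': array([-0.46608057,  0.47011136,  0.6497825 ]), 'ft_torque': array([ 0.04457871, -0.01182327,  0.02425596]), 'finger_gap': 0.08492972401066907}
scene {'fx': 498.7005936946499, 'fy': 498.7005936946499, 'cx': 315.18501507378517, 'cy': 243.0787823738235, 'R': array([[ 0.70769736,  0.70629429,  0.01768697],
       [ 0.4519543 , -0.4333264 , -0.77972145],
       [-0.54304858,  0.55980051, -0.62587669]]), 't': array([-0.44625181, -0.16028678,  1.46342276])}
top {'fx': 610.6071385410658, 'fy': 610.6071385410658, 'cx': 321.3569797891681, 'cy': 236.59893265388325, 'R': array([[-5.88125693e-05, -9.99781607e-01, -2.08981902e-02],
       [-9.80554382e-01,  4.15887499e-03, -1.96203488e-01],
       [ 1.96247551e-01,  2.04802727e-02, -9.80340480e-01]]), 't': array([0.04677237, 0.60271802, 1.28927153])}
```

View pics/scene0.png

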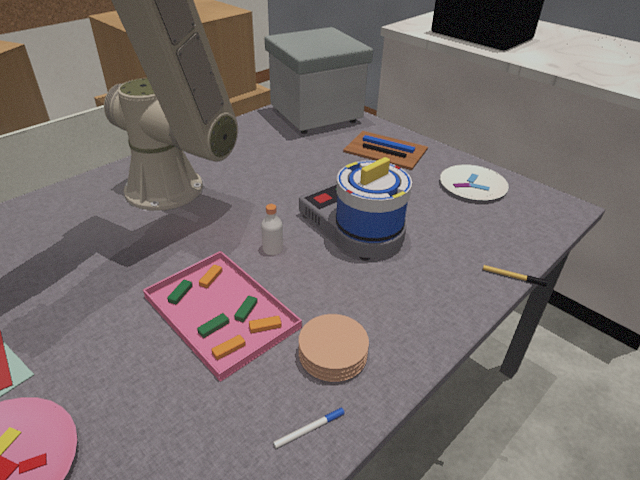

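View pics/top0.png

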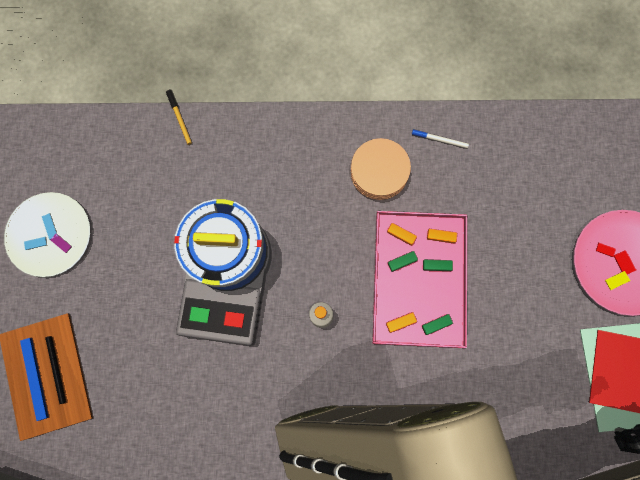

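```bash
cat > h.py <<'E'
import numpy as np, cv2
from scipy.spatial.transform import Rotation as Ro
from workcell import monitor,cams,job,env
def Rt(s=None):
    s=s or monitor.get_state(); q=s['orientation']; return Ro.from_quat([q[1],q[2],q[3],q[0]]).as_matrix()
def px2w(c,u,v,z=None,d=None):
    ray=np.array([(u-c['cx'])/c['fx'],(v-c['cy'])/c['fy'],1.]); o=-c['R'].T@c['t']; r=c['R'].T@ray
    if d is None: d=(z-o[2])/r[2]
    return o+d*r
def w2px(c,X):
    p=c['R']@np.asarray(X)+c['t']; return np.array([c['fx']*p[0]/p[2]+c['cx'],c['fy']*p[1]/p[2]+c['cy']])
def st():
    s=monitor.get_state(); R=Rt(s)
    print('t',round(s['clock'],2),'tcp',np.round(s['tcp_pos']*1000,1),'x',np.round(R[:,0],3),'y',np.round(R[:,1],3),'F',np.round(s['wrist_force'],1),'T',np.round(s['ft_torque'],2),'gap',round(s['finger_gap']*1000,1),'j',np.round(s['joint_pos'],2))
    return s,R
def goto(X,jaw_deg=None):
    "target TCP (m), jaw axis yaw in deg mod 180; prints tool-frame shift mm & turn about tool y deg (+ tilt fix)"
    s,R=st(); d=R.T@(np.asarray(X)-s['tcp_pos'])*1000
    print('shift tool mm',np.round(d,1))
    if jaw_deg is not None:
        best=[]
        for k in (0,180):
            a=np.deg2rad(jaw_deg+k); x=np.array([np.cos(a),np.sin(a),0]); y=np.array([0,0,-1.]); T=np.c_[x,y,np.cross(x,y)]
            rv=np.rad2deg(Ro.from_matrix(R.T@T).as_rotvec()); best.append((np.linalg.norm(rv),np.round(rv,1)))
        for b in sorted(best,key=lambda b:b[0]): print('rot',b[1])
E
python3 - <<'E'
import cv2
p=cv2.imread('pics/top0.png')
cv2.imwrite('pics/t_a.png',cv2.resize(p[190:350,165:275],None,fx=5,fy=5,interpolation=cv2.INTER_CUBIC)[:, :550][:800])
cv2.imwrite('pics/t_b.png',cv2.resize(p[205:355,365:475],None,fx=4,fy=4,interpolation=cv2.INTER_CUBIC))
E
```

```text
(no output)
```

View pics/t_a.png

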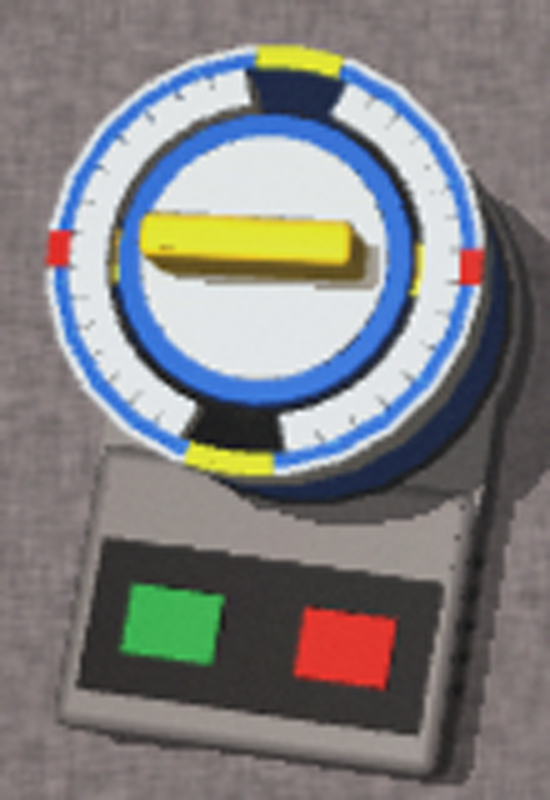

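View pics/t_b.png

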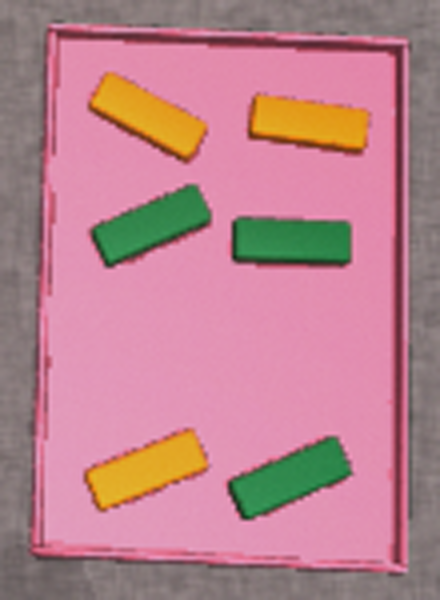

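```bash
python3 - <<'E'
from h import *
c=cams.calibration('top')
A=lambda u,v,z:px2w(c,165+u/5,190+v/5,z=z)
B=lambda u,v,z:px2w(c,365+u/4,205+v/4,z=z)
for n,u,v,z in [('yel+',300,60,.18),('yel-',230,460,.18),('redL',59,248,.18),('redR',471,267,.18),('green',172,624,.0635),('red',346,648,.0635),('handA',143,231,.223),('handB',352,242,.223)]:
    print(n,np.round(A(u,v,z)*1000,1))
# colour fits
p=cv2.imread('pics/top0.png'); hsv=cv2.cvtColor(p,cv2.COLOR_BGR2HSV)
d=np.load('pics/top0d.npy')
m=cv2.inRange(hsv,(12,150,150),(28,255,255)); m[:205]=0;m[355:]=0;m[:,:378]=0;m[:,470:]=0
g=cv2.inRange(hsv,(45,80,50),(90,255,255)); g[:205]=0;g[355:]=0;g[:,:378]=0;g[:,470:]=0
for nm,mm in(('amber',m),('green',g)):
  n,l,s,ce=cv2.connectedComponentsWithStats(mm)
  for i in range(1,n):
    if s[i,4]<50: continue
    ys,xs=np.where(l==i)
    P=np.array([px2w(c,x,y,z=.020) for x,y in zip(xs,ys)])
    r=cv2.minAreaRect((P[:,:2]*1000).astype(np.float32)); ctr=P.mean(0)
    w,v=np.linalg.eigh(np.cov(P[:,:2].T)); a=np.rad2deg(np.arctan2(v[1,1],v[0,1]))%180
    D=px2w(c,ce[i][0],ce[i][1],d=d[int(ce[i][1]),int(ce[i][0])])
    print(nm,s[i,4],np.round(ce[i]),np.round(ctr*1000,1),'long axis',round(a,1),'size',np.round(r[1],0),'depthpt',np.round(D*1000,1))
for u,v in [(380,165),(320,313)]: print(np.round(px2w(c,u,v,d=d[v,u])*1000))
st()
w=cams.calibration('wrist');print(w)
E
```

```text
yel+ [651.6 239.6 180. ]
yel- [487.7 262.4 180. ]
redL [573.9 334.8 180. ]
redR [565.4 167.9 180. ]
green [431.1 308.7  63.5]
red [420.7 233.1  63.5]
handA [572.1 290.9 223. ]
handB [567.4 209.1 223. ]
amber 280 [402. 233.] [ 617.7 -136.2   20. ] long axis 60.9 size [64. 23.] depthpt [ 618.2 -136.5   17.2]
amber 279 [442. 235.] [ 613.2 -227.2   20. ] long axis 81.5 size [64. 22.] depthpt [ 612.4 -226.6   23.9]
amber 300 [401. 322.] [ 417.7 -130.2   20. ] long axis 111.2 size [22. 64.] depthpt [ 417.9 -130.7   15.5]
green 282 [402. 261.] [ 554.3 -135.7   20. ] long axis 113.3 size [22. 64.] depthpt [ 554.  -135.4   22. ]
green 293 [437. 265.] [ 544.9 -214.1   20. ] long axis 87.0 size [63. 23.] depthpt [ 545.6 -214.8   15.8]
green 301 [437. 324.] [ 412.8 -208.6   20. ] long axis 112.8 size [22. 65.] depthpt [ 413.  -209.3   15.6]
[771. -88.  50.]
[429.  47. 133.]
t 0.1 tcp [ 225.3 -528.6  252.5] x [ 0.392 -0.92  -0.002] y [-0.     0.002 -1.   ] F [-0.3  0.2 -0.7] T [-0.01  0.01 -0.02] gap 85.4 j [-1.31  0.31  0.05  1.3   0.    1.43]
{'fx': 371.64829954431775, 'fy': 371.64829954431775, 'cx': 324.66622043990816, 'cy': 239.63865184490948, 'R': array([[ 0.39146188, -0.92019354, -0.00119818],
       [-0.88077456, -0.37506894,  0.28906655],
       [-0.26644657, -0.11210321, -0.95730825]]), 't': array([-0.57408254, -0.03739954,  0.3792167 ])}
```

Emit:
drive_tool:
  plan: "1 0 -10 0 0 -10.6 0; 1 0 -10 0 0 -10.6 0; 1 0 -10 0 0 -10.6 0; 1 0 -10 0 0 -10.6 0; 1 0 -10 0 0 -10.6 0; 1 0 -10 0 0 -10.6 0; 1 0 0 0 0 0 0"
  grip_force: 60

```text
clock: 0.98
tcp_pos: [0.2248, -0.5268, 0.31]
orientation: [0.711, -0.703, 0.016, -0.013]
wrist_force: [-0.2, -1.0, -0.1]
finger_gap: 0.0854
```

```bash
python3 -c "
from h import *
goto([.5697,.2507,.31],-3.3)"
```

```text
t 0.97 tcp [ 224.8 -526.8  310. ] x [ 0.999 -0.041 -0.003] y [-0.003  0.01  -1.   ] F [-0.2 -1.  -0.1] T [ 0.06 -0.01  0.04] gap 85.4 j [-1.31  0.31  0.18  1.45  0.    0.3 ]
shift tool mm [312.7   6.9 791. ]
rot [-0.6  0.9 -0.2]
rot [  -0.3 -179.     0.9]
```

Emit:
drive_tool:
  plan: "1 30 0 50 0 0 0; 1 30 0 50 0 0 0; 1 30 0 50 0 0 0; 1 30 0 50 0 0 0; 1 30 0 50 0 0 0; 1 30 0 50 0 0 0; 1 30 0 50 0 0 0; 1 30 0 50 0 0 0"

```text
clock: 1.98
tcp_pos: [0.4915, -0.1327, 0.3066]
orientation: [0.712, -0.701, 0.032, -0.027]
wrist_force: [1.0, 0.1, -0.3]
finger_gap: 0.085
```

Emit:
drive_tool:
  plan: "1 8 0 40 0 0 0; 1 8 0 40 0 0 0; 1 8 0 40 0 0 0; 1 8 0 40 0 0 0; 1 8 0 40 0 0 0; 1 8 0 40 0 0 0; 1 0 0 0 0 0 0"

```text
clock: 2.85
tcp_pos: [0.5623, 0.1142, 0.303]
orientation: [0.712, -0.701, 0.042, -0.031]
wrist_force: [0.7, -0.2, 0.2]
finger_gap: 0.0854
```

```bash
python3 -c "
from h import *
goto([.5697,.2507,.31],-3.3)"
```

```text
t 2.85 tcp [562.3 114.2 303. ] x [ 0.995 -0.103 -0.016] y [-0.015  0.016 -1.   ] F [ 0.7 -0.2  0.2] T [-0.01 -0.01  0.01] gap 85.4 j [0.05 0.31 0.17 1.44 0.02 1.73]
shift tool mm [ -6.8  -4.9 136.6]
rot [-0.9 -2.6 -0.9]
rot [  1.4 177.4  -1.4]
```

Emit:
drive_tool:
  plan: "1 -2 -1 34 -0.3 -1 -0.3; 1 -2 -1 34 -0.3 -1 -0.3; 1 -2 -1 34 -0.3 -0.6 -0.3; 1 -1 -1 34 0 0 0; 1 0 0 0 0 0 0"

```text
clock: 3.48
tcp_pos: [0.5659, 0.2498, 0.304]
orientation: [-0.705, 0.708, -0.028, 0.025]
wrist_force: [-0.4, -0.1, 0.1]
finger_gap: 0.0855
```

```bash
python3 -c "
from h import *
goto([.5697,.2507,.31],-3.3)
p,d=cams.read_camera('wrist'); cv2.imwrite('pics/w1.png',p[:,:,::-1])
print(cams.calibration('wrist'))"
```

```text
t 3.48 tcp [565.9 249.8 304. ] x [ 0.997 -0.075 -0.005] y [-0.006 -0.004 -1.   ] F [-0.4 -0.1  0.1] T [ 0.01 -0.01  0.04] gap 85.5 j [ 0.29  0.4   0.3   1.47 -0.    1.93]
shift tool mm [ 3.7 -6.   1.1]
rot [ 0.3 -1.  -0.3]
rot [  0.5 179.    0.4]
{'fx': 371.64829954431775, 'fy': 371.64829954431775, 'cx': 324.66622043990816, 'cy': 239.63865184490948, 'R': array([[ 0.99706411, -0.07633049, -0.00606793],
       [-0.07116858, -0.95303788,  0.29437023],
       [-0.02825239, -0.29307415, -0.9556722 ]]), 't': array([-0.54317261,  0.22342899,  0.51624274])}
```

View pics/w1.png

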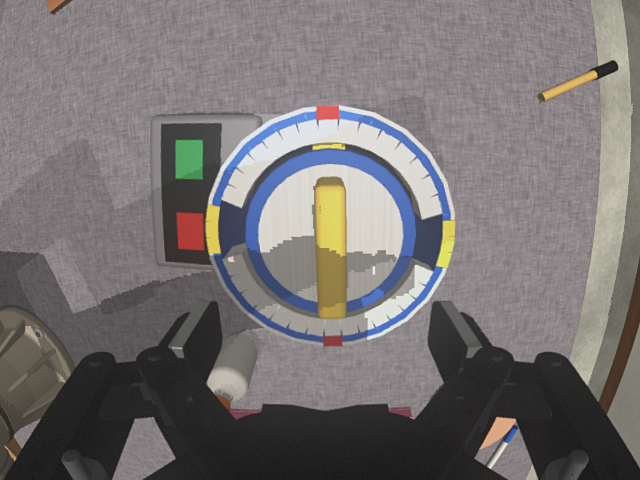

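```bash
cat >> h.py <<'E'
def fw(c,u,v,z):
    x,y=u-c['cx'],v-c['cy']; r=np.hypot(x,y); th=r/c['fx']; k=np.sin(th)/max(r,1e-9)
    ray=np.array([x*k,y*k,np.cos(th)]); o=-c['R'].T@c['t']; rr=c['R'].T@ray
    return o+(z-o[2])/rr[2]*rr
E
python3 -c "
from h import *
c=cams.calibration('wrist')
for u,v,z in [(330,180,.223),(331.5,318,.223),(213,230,.18),(448,244,.18),(328,113,.18),(332.5,341,.18),(189,159,.0635),(190.5,231,.0635)]: print(np.round(fw(c,u,v,z)*1000,1))
p=cv2.imread('pics/w1.png'); cv2.imwrite('pics/w1z.png',cv2.resize(p[95:355,195:465],None,fx=2.2,fy=2.2,interpolation=cv2.INTER_CUBIC))
"
```

```text
[571.6 294.7 223. ]
[566.5 210.4 223. ]
[486.9 260.8 180. ]
[652.6 238.  180. ]
[573.5 332.9 180. ]
[564.6 165.8 180. ]
[431.  307.5  63.5]
[420.7 232.2  63.5]
```

View pics/w1z.png

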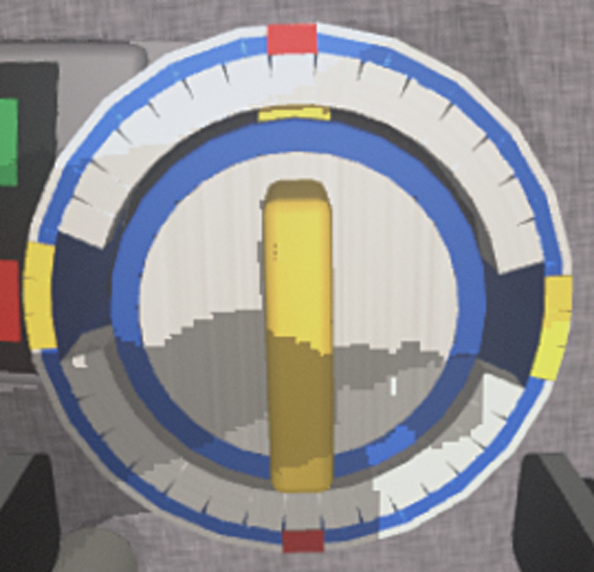

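Emit:
drive_tool:
  plan: "1 3.5 20 0.6 0.3 -0.5 -0.3; 1 0 20 0 0 0 0; 1 0 20 0 0 0 0; 1 0 10 0 0 0 0; 1 0 0 0 0 0 0"

```text
clock: 4.15
tcp_pos: [0.5696, 0.2413, 0.2317]
orientation: [-0.706, 0.707, -0.029, 0.028]
wrist_force: [0.4, -0.3, -0.2]
finger_gap: 0.0852
```

```bash
python3 -c "
from h import *
goto([.5696,.2503,.210],-3.4)"
```

```text
t 4.15 tcp [569.6 241.3 231.7] x [ 0.997 -0.081 -0.001] y [-0.001 -0.003 -1.   ] F [ 0.4 -0.3 -0.2] T [ 0.02 -0.01 -0.01] gap 85.2 j [ 0.27  0.41  0.13  1.29 -0.    1.92]
shift tool mm [-0.7 21.7  9.1]
rot [ 0.2 -1.2 -0.1]
rot [1.000e-01 1.788e+02 2.000e-01]
```

Emit:
drive_tool:
  plan: "1 -0.7 6 9 0.2 -1.2 0; 1 0 6 0 0 0 0; 1 0 6 0 0 0 0; 1 0 4 0 0 0 0; 1 0 0 0 0 0 0"

```text
clock: 4.78
tcp_pos: [0.5706, 0.2509, 0.2102]
orientation: [0.707, -0.706, 0.02, -0.021]
wrist_force: [-0.6, -0.1, 0.6]
finger_gap: 0.0856
```

```bash
python3 -c "
from h import *
goto([.5696,.2503,.210],-3.4)"
```

```text
t 4.78 tcp [570.6 250.9 210.2] x [ 0.998 -0.059  0.002] y [ 0.002  0.002 -1.   ] F [-0.6 -0.1  0.6] T [ 0.01  0.05 -0.01] gap 85.6 j [0.29 0.42 0.1  1.24 0.   1.91]
shift tool mm [-0.9  0.2 -0.7]
rot [-0.1  0.   0.1]
rot [   0.2 -180.     0.2]
```

Aligned; close on the handle.

Emit:
drive_tool:
  plan: "-1 -0.9 0 -0.7 0 0 0; -1 0 0 0 0 0 0; -1 0 0 0 0 0 0; -1 0 0 0 0 0 0; -1 0 0 0 0 0 0; -1 0 0 0 0 0 0; -1 0 0 0 0 0 0; -1 0 0 0 0 0 0"
  grip_force: 90

```text
clock: 5.78
tcp_pos: [0.5697, 0.2503, 0.211]
orientation: [0.708, -0.706, 0.02, -0.022]
wrist_force: [-0.4, 0.1, 0.5]
finger_gap: 0.0167
```

```bash
python3 -c "
from h import *
goto([.5696,.2503,.210],-3.4)"
```

```text
t 5.78 tcp [569.7 250.3 211. ] x [ 0.998 -0.059  0.002] y [ 0.003  0.002 -1.   ] F [-0.4  0.1  0.5] T [0.   0.12 0.03] gap 16.7 j [0.28 0.42 0.09 1.24 0.   1.91]
shift tool mm [-0.1  1.   0. ]
rot [-0.1  0.   0.1]
rot [   0.2 -180.     0.2]
```

Emit:
drive_tool:
  plan: "-1 0 3 0 0 0 0; -1 0 3 0 0 0 0; -1 0 3 0 0 0 0; -1 0 0 0 0 0 0"

```text
clock: 6.28
tcp_pos: [0.5697, 0.2503, 0.2062]
orientation: [0.708, -0.706, 0.019, -0.023]
wrist_force: [-2.1, -0.3, 8.4]
finger_gap: 0.017
```

```bash
python3 -c "
from h import *
goto([.5696,.2503,.203],-3.4)"
```

```text
t 6.28 tcp [569.7 250.3 206.2] x [ 0.998 -0.059  0.006] y [ 0.006  0.003 -1.   ] F [-2.1 -0.3  8.4] T [-0.24  0.95  0.03] gap 17.0 j [0.28 0.42 0.08 1.23 0.   1.91]
shift tool mm [-0.1  3.2  0. ]
rot [-0.2  0.   0.3]
rot [   0.5 -180.     0.3]
```

Emit:
drive_tool:
  plan: "-1 0 4 0 0 0 0; -1 0 3 0 0 0 0; -1 0 1.5 0 0 0 0; -1 0 1 0 0 0 0"

```text
clock: 6.78
tcp_pos: [0.5695, 0.2503, 0.2033]
orientation: [0.709, -0.705, 0.017, -0.025]
wrist_force: [-1.9, -0.9, 10.8]
finger_gap: 0.0171
```

```bash
python3 -c "
from h import *
goto([.5696,.2503,.203],-3.4)"
```

```text
t 6.78 tcp [569.5 250.3 203.3] x [ 0.998 -0.058  0.011] y [ 0.012  0.005 -1.   ] F [-1.9 -0.9 10.8] T [-0.33  1.22  0.07] gap 17.1 j [0.28 0.41 0.07 1.21 0.   1.91]
shift tool mm [0.1 0.3 0.1]
rot [-0.3  0.   0.6]
rot [   1.  -179.9    0.5]
```

Emit:
drive_tool:
  plan: "-1 0 0.5 0 0 -8 0; -1 0 0.7 0 0 -8 0; -1 0 0.7 0 0 -8 0; -1 0 0.7 0 0 -8 0"

```text
clock: 7.28
tcp_pos: [0.5699, 0.2536, 0.2059]
orientation: [0.686, -0.681, -0.188, 0.174]
wrist_force: [-0.8, 2.6, 4.1]
finger_gap: 0.017
```

```bash
python3 -c "
from h import *
goto([.5696,.2503,.203],82.1)"
```

```text
t 7.28 tcp [569.9 253.6 205.9] x [0.869 0.494 0.021] y [ 0.017  0.013 -1.   ] F [-0.8  2.6  4.1] T [ 0.17  0.85 -0.36] gap 17.0 j [0.29 0.41 0.07 1.21 0.01 1.34]
shift tool mm [-2.   2.8 -2.7]
rot [  0.4 -52.5   1.2]
rot [ -1.4 127.5   0.5]
```

Emit:
drive_tool:
  plan: "-1 -1.5 4 -2 0.4 0 0.8; -1 0 1.5 0 0 -7 0; -1 -0.3 1.5 -0.5 0 -7 0; -1 0 1.5 -0.5 0 -7 0"

```text
clock: 7.78
tcp_pos: [0.5709, 0.2525, 0.2038]
orientation: [0.642, -0.634, -0.311, 0.3]
wrist_force: [-3.4, 1.5, 9.7]
finger_gap: 0.0172
```

```bash
python3 -c "
from h import *
goto([.5696,.2503,.203],82.1)"
```

```text
t 7.78 tcp [570.9 252.5 203.8] x [0.627 0.779 0.018] y [ 0.008  0.017 -1.   ] F [-3.4  1.5  9.7] T [-0.2   1.1  -0.26] gap 17.2 j [0.28 0.41 0.07 1.22 0.01 0.96]
shift tool mm [-2.6  0.8 -0.4]
rot [  0.1 -30.9   1.1]
rot [-1.500e+00  1.491e+02  1.000e-01]
```

Emit:
drive_tool:
  plan: "-1 -1.5 2 -0.5 0 -6 0.5; -1 -0.5 1.5 0 0 -6 0; -1 0 1.5 -0.3 0 -6 0; -1 0 1.5 0 0 -6 0; -1 0 1.5 0 0 -6 0; -1 0 1 0 0 -3 0"

```text
clock: 8.52
tcp_pos: [0.5699, 0.2534, 0.2047]
orientation: [0.523, -0.52, -0.484, 0.471]
wrist_force: [-2.7, 0.4, 7.3]
finger_gap: 0.017
```

```bash
python3 -c "
from h import *
goto([.5696,.2503,.203],82.1)"
```

```text
t 8.53 tcp [569.9 253.4 204.7] x [0.087 0.996 0.017] y [ 0.011  0.016 -1.   ] F [-2.7  0.4  7.3] T [-0.55  1.05 -0.36] gap 17.0 j [0.28 0.41 0.07 1.21 0.01 0.37]
shift tool mm [-3.2  1.6  0. ]
rot [0.5 2.9 1. ]
rot [   1.5 -177.1   -0.8]
```

Emit:
drive_tool:
  plan: "-1 -2 0 0 0 2 0.5; -1 -1 -3 0 0 0.5 0; -1 0 -6 0 0 0 0; -1 0 -8 0 0 0 0; -1 0 -8 0 0 0 0"

```text
clock: 9.15
tcp_pos: [0.5698, 0.2505, 0.2322]
orientation: [-0.532, 0.533, 0.47, -0.46]
wrist_force: [-0.2, -0.8, -2.6]
finger_gap: 0.0169
```

```bash
python3 -c "
from h import *
goto([.5696,.2503,.203],82.1)"
```

```text
t 9.15 tcp [569.8 250.5 232.2] x [0.134 0.991 0.009] y [ 0.012  0.008 -1.   ] F [-0.2 -0.8 -2.6] T [ 0.05 -0.03 -0.02] gap 16.9 j [0.28 0.4  0.12 1.28 0.   0.42]
shift tool mm [-0.5 29.2  0.5]
rot [0.6 0.2 0.5]
rot [   0.8 -179.8   -1. ]
```

Emit:
drive_tool:
  plan: "-1 0 -15 0 0 0 0; -1 0 -15 0 0 0 0; -1 0 -15 0 0 0 0; -1 0 -5 0 0 0 0; -1 -30 0 0 0 0 0; -1 -40 0 0 0 0 0; -1 -40 0 0 0 0 0; -1 0 0 0 0 0 0"

```text
clock: 10.15
tcp_pos: [0.5547, 0.139, 0.2854]
orientation: [-0.531, 0.533, 0.471, -0.46]
wrist_force: [0.7, 0.7, -2.5]
finger_gap: 0.017
```

Emit:
drive_tool:
  plan: "-1 -40 0 -5 0 0 0; -1 -40 0 -5 0 0 0; -1 -10 0 0 0 0 0; -1 0 0 0 0 0 0"

```text
clock: 10.65
tcp_pos: [0.5534, 0.0487, 0.2849]
orientation: [-0.531, 0.532, 0.472, -0.46]
wrist_force: [0.1, -1.0, -2.7]
finger_gap: 0.0166
```

```bash
python3 -c "
from h import *
goto([.600,.045,.046],82.1)
p,d=cams.read_camera('scene'); cv2.imwrite('pics/s2.png',p[:,:,::-1])"
```

```text
t 10.65 tcp [553.4  48.7 284.9] x [0.13  0.991 0.012] y [ 0.015  0.01  -1.   ] F [ 0.1 -1.  -2.7] T [ 0.04  0.02 -0.  ] gap 16.6 j [-0.06  0.26  0.05  1.35  0.01  0.07]
shift tool mm [ -0.4 239.6 -43.5]
rot [0.8 0.4 0.7]
rot [   1.  -179.6   -1.2]
```

View pics/s2.png

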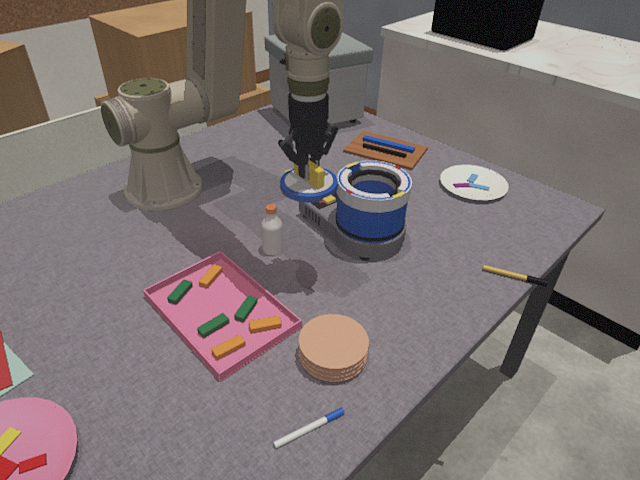

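Emit:
drive_tool:
  plan: "-1 0 10 -25 0.8 0 0.7; -1 0 30 -25 0 0 0; -1 0 35 0 0 0 0; -1 0 35 0 0 0 0; -1 0 35 0 0 0 0; -1 0 20 0 0 0 0; -1 0 0 0 0 0 0"

```text
clock: 11.58
tcp_pos: [0.6066, 0.0546, 0.116]
orientation: [0.529, -0.528, -0.471, 0.469]
wrist_force: [-0.2, 0.2, -2.4]
finger_gap: 0.0169
```

```bash
python3 -c "
from h import *
goto([.605,.040,.046],82.1)"
```

```text
t 11.57 tcp [606.6  54.6 116. ] x [0.116 0.993 0.003] y [ 0.002  0.003 -1.   ] F [-0.2  0.2 -2.4] T [0.01 0.02 0.02] gap 16.9 j [-0.04  0.45 -0.1   1.02  0.    0.07]
shift tool mm [-14.9  70.   -0. ]
rot [0.1 1.2 0.2]
rot [ 3.000e-01 -1.788e+02 -1.000e-01]
```

Emit:
drive_tool:
  plan: "-1 -7 20 0 0 0 0; -1 -7 18 0 0 0 0; -1 0 14 0 0 0 0; -1 0 10 0 0 0 0; -1 0 4 0 0 0 0; -1 0 2 0 0 0 0; -1 0 0 0 0 0 0"

```text
clock: 12.45
tcp_pos: [0.6101, 0.0455, 0.0518]
orientation: [-0.525, 0.529, 0.476, -0.468]
wrist_force: [0.1, -0.6, -2.7]
finger_gap: 0.0164
```

```bash
python3 -c "
from h import *
goto([.605,.040,.046],82.1)"
```

```text
t 12.45 tcp [610.1  45.5  51.8] x [0.111 0.994 0.005] y [ 0.012  0.004 -1.   ] F [ 0.1 -0.6 -2.7] T [-0.04  0.02 -0.02] gap 16.4 j [-0.06  0.5  -0.18  0.87  0.    0.05]
shift tool mm [-6.   5.8  4.5]
rot [0.6 1.5 0.3]
rot [   0.5 -178.4   -1. ]
```

Emit:
drive_tool:
  plan: "-1 0 3 0 0.5 0 0.3; -1 0 2 0 0 0 0; -1 0 1.5 0 0 0 0; -1 0 1 0 0 0 0"

```text
clock: 12.95
tcp_pos: [0.6111, 0.0453, 0.0459]
orientation: [-0.526, 0.528, 0.472, -0.471]
wrist_force: [-2.7, -1.0, 8.6]
finger_gap: 0.017
```

```bash
python3 -c "
from h import *
goto([.605,.040,.046],82.1)"
```

```text
t 12.95 tcp [611.1  45.3  45.9] x [ 0.111  0.994 -0.   ] y [ 0.004 -0.001 -1.   ] F [-2.7 -1.   8.6] T [ 0.14  1.18 -0.  ] gap 17.0 j [-0.06  0.52 -0.18  0.87 -0.    0.05]
shift tool mm [-5.9 -0.1  5.5]
rot [ 0.2  1.5 -0. ]
rot [  -0.  -178.5   -0.4]
```

Emit:
drive_tool:
  plan: "-1 0 -0.7 0 0 0 0; 1 0 0 0 0 0 0; 1 0 0 0 0 0 0; 1 0 0 0 0 0 0; 1 0 0 0 0 0 0; 1 0 -20 0 0 0 0; 1 0 -50 0 0 0 0; 1 0 -50 0 0 0 0"

```text
clock: 13.95
tcp_pos: [0.6082, 0.0454, 0.1651]
orientation: [0.528, -0.526, -0.47, 0.472]
wrist_force: [0.3, 0.3, -0.5]
finger_gap: 0.0855
```

Emit:
drive_tool:
  plan: "1 0 -50 0 0 0 0; 1 0 -40 0 0 0 0; 1 0 0 0 0 0 0"

```text
clock: 14.32
tcp_pos: [0.6103, 0.0454, 0.2631]
orientation: [-0.526, 0.528, 0.473, -0.47]
wrist_force: [0.3, 0.2, -0.8]
finger_gap: 0.0856
```

```bash
cat > bars.py <<'E'
from h import *
import sys
n=sys.argv[1]
st()
c=cams.calibration('top'); p,d=cams.read_camera('top'); p=p[:,:,::-1].copy(); cv2.imwrite(f'pics/{n}.png',p)
hsv=cv2.cvtColor(p,cv2.COLOR_BGR2HSV)
for nm,lo,hi in (('amber',(12,150,120),(28,255,255)),('green',(45,80,50),(90,255,255))):
  m=cv2.inRange(hsv,lo,hi); m[:195]=0;m[360:]=0;m[:,:280]=0;m[:,480:]=0
  k,l,s,ce=cv2.connectedComponentsWithStats(m)
  for i in range(1,k):
    if s[i,4]<50: continue
    ys,xs=np.where(l==i)
    P=np.array([px2w(c,x,y,z=.020) for x,y in zip(xs,ys)]); ctr=P.mean(0)
    w,v=np.linalg.eigh(np.cov(P[:,:2].T)); a=np.rad2deg(np.arctan2(v[1,1],v[0,1]))%180
    print(nm,s[i,4],np.round(ce[i]),np.round(ctr[:2]*1000,1),'long',round(a,1))
E
python3 bars.py t3
```

```text
t 14.32 tcp [610.3  45.4 263.1] x [ 0.111  0.994 -0.   ] y [ 0.005 -0.001 -1.   ] F [ 0.3  0.2 -0.8] T [ 0.   -0.05  0.01] gap 85.6 j [-0.06  0.38  0.17  1.35 -0.    0.05]
amber 288 [402. 233.] [ 617.4 -136.1] long 60.7
amber 289 [442. 235.] [ 612.9 -226.9] long 81.6
amber 303 [413. 323.] [ 414.5 -155.8] long 116.4
green 285 [402. 261.] [ 554.3 -135.8] long 113.0
green 294 [437. 265.] [ 545. -214.] long 87.1
green 302 [437. 324.] [ 412.3 -208.7] long 113.4
```

View pics/t3.png

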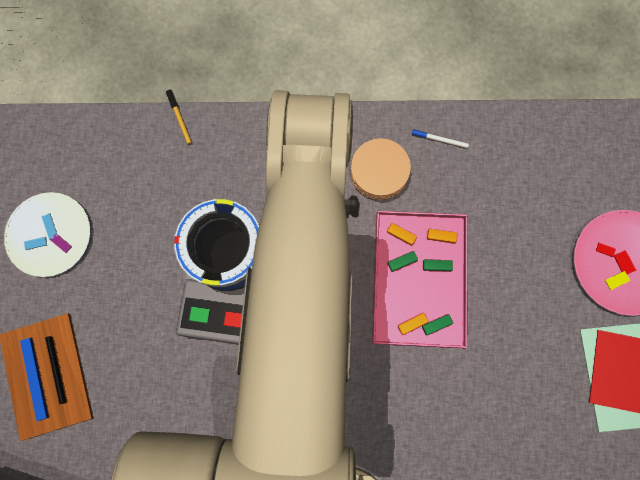

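Emit:
drive_tool:
  plan: "0.5 -45 0 0 0 0 0; 0.5 -45 0 0 0 0 0; 0.5 -45 0 0 0 0 0; 0.5 -45 0 0 0 0 0; 0.5 0 0 0 0 -10.6 0; 0.5 0 0 0 0 -10.6 0; 0.5 0 0 0 0 -10.6 0; 0.5 0 0 0 0 -10.6 0"

```text
clock: 15.38
tcp_pos: [0.5835, -0.1377, 0.2455]
orientation: [0.322, -0.308, -0.632, 0.634]
wrist_force: [-0.7, 0.9, 0.2]
finger_gap: 0.0641
```

Emit:
drive_tool:
  plan: "0.5 0 20 0 0 -10.6 0; 0.5 0 20 0 0 -10.6 0; 0.5 0 20 0 0 0 0; 0.5 0 0 0 0 0 0"

```text
clock: 15.88
tcp_pos: [0.5786, -0.1361, 0.1766]
orientation: [-0.202, 0.18, 0.682, -0.68]
wrist_force: [-0.1, 0.6, -0.1]
finger_gap: 0.0638
```

```bash
python3 -c "
from h import *
goto([.6174,-.1361,.060],150.7)"
```

```text
t 15.88 tcp [ 578.6 -136.1  176.6] x [-0.854  0.52   0.031] y [-0.029  0.011 -1.   ] F [-0.1  0.6 -0.1] T [-0.02 -0.02 -0.01] gap 63.8 j [-0.37  0.41 -0.01  1.19 -0.   -1.39]
shift tool mm [-36.7 115.4 -20.9]
rot [-0.3 -2.   1.8]
rot [ -2.7 178.   -0.5]
```

Emit:
drive_tool:
  plan: "0.5 -18 10 -11 -0.3 -2 1.8; 0.5 -18 25 -11 0 0 0; 0.5 0 25 0 0 0 0; 0.5 0 25 0 0 0 0; 0.5 0 10 0 0 0 0; 0.5 0 0 0 0 0 0"

```text
clock: 16.62
tcp_pos: [0.6219, -0.1353, 0.0791]
orientation: [0.179, -0.179, -0.684, 0.684]
wrist_force: [0.9, -0.6, -0.1]
finger_gap: 0.0638
```

```bash
python3 -c "
from h import *
goto([.6174,-.1361,.027],150.7)"
```

```text
t 16.62 tcp [ 621.9 -135.3   79.1] x [-0.872  0.49  -0.001] y [ 0.001 -0.001 -1.   ] F [ 0.9 -0.6 -0.1] T [ 0.03  0.   -0.06] gap 63.8 j [-0.34  0.53 -0.07  0.97 -0.   -1.4 ]
shift tool mm [ 3.6 52.1  2.9]
rot [-0.  -0.  -0.1]
rot [ 1.0e-01  1.8e+02 -1.0e-01]
```

Emit:
drive_tool:
  plan: "0.5 3.5 18 3 0 0 0; 0.5 0 16 0 0 0 0; 0.5 0 12 0 0 0 0; 0.5 0 4 0 0 0 0; 0.5 0 0 0 0 0 0"

```text
clock: 17.25
tcp_pos: [0.6206, -0.1373, 0.0316]
orientation: [0.176, -0.182, -0.684, 0.684]
wrist_force: [1.0, 0.3, 0.4]
finger_gap: 0.0639
```

```bash
python3 -c "
from h import *
goto([.6174,-.1361,.027],150.7)
p,d=cams.read_camera('wrist'); cv2.imwrite('pics/w4.png',p[:,:,::-1])"
```

```text
t 17.25 tcp [ 620.6 -137.3   31.6] x [-0.872  0.49  -0.008] y [ 0.007 -0.003 -1.   ] F [1.  0.3 0.4] T [ 0.05  0.05 -0.03] gap 63.9 j [-0.34  0.57 -0.13  0.86 -0.   -1.4 ]
shift tool mm [3.4 4.5 0.5]
rot [ 0.  -0.1 -0.5]
rot [7.000e-01 1.799e+02 1.000e-01]
```

View pics/w4.png

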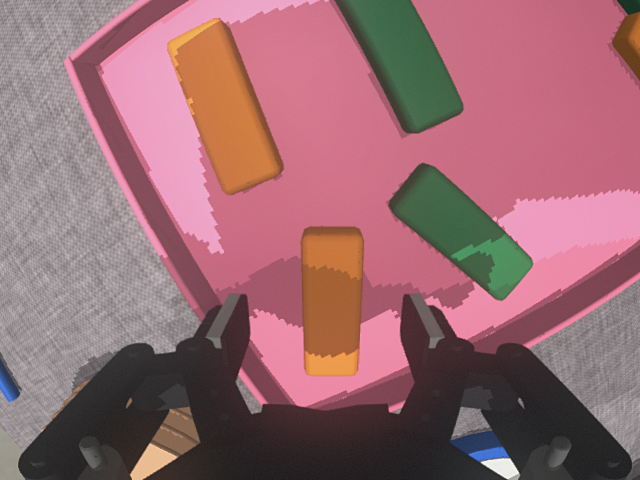

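Emit:
drive_tool:
  plan: "0.5 2.5 3 0.5 0 0 -0.5; 0.5 0 2 0 0 0 0; -1 0 0 0 0 0 0; -1 0 0 0 0 0 0; -1 0 0 0 0 0 0; -1 0 0 0 0 0 0; -1 0 0 0 0 0 0; -1 0 0 0 0 0 0"
  grip_force: 60

```text
clock: 18.3
tcp_pos: [0.6192, -0.1368, 0.0279]
orientation: [-0.179, 0.18, 0.684, -0.684]
wrist_force: [0.8, -0.4, 0.1]
finger_gap: 0.0225
```

```bash
python3 -c "
from h import *
st()"
```

```text
t 18.3 tcp [ 619.2 -136.8   27.9] x [-0.872  0.49  -0.001] y [ 0.002  0.    -1.   ] F [ 0.8 -0.4  0.1] T [0.03 0.08 0.06] gap 22.5 j [-0.34  0.57 -0.13  0.86  0.   -1.4 ]
```

Emit:
drive_tool:
  plan: "-1 0 -20 0 0 0 0; -1 0 -50 0 0 0 0; -1 0 -50 0 0 0 0; -1 0 -50 0 0 0 0; -1 0 -40 0 0 0 0; -1 0 -30 0 0 0 0; -1 0 0 0 0 0 0"

```text
clock: 19.18
tcp_pos: [0.6174, -0.1365, 0.2728]
orientation: [-0.18, 0.178, 0.685, -0.684]
wrist_force: [-0.3, 0.0, -0.2]
finger_gap: 0.0222
```

Emit:
drive_tool:
  plan: "-1 26 0 -35 0 0 0; -1 26 0 -35 0 0 0; -1 26 0 -35 0 0 0; -1 26 0 -35 0 0 0; -1 26 0 -35 0 0 0; -1 26 0 -35 0 0 0; -1 26 0 -35 0 0 0; -1 0 0 0 0 0 0"

```text
clock: 20.18
tcp_pos: [0.5738, 0.1742, 0.2594]
orientation: [0.187, -0.173, -0.683, 0.685]
wrist_force: [0.4, -0.8, -1.0]
finger_gap: 0.0224
```

```bash
python3 -c "
from h import *
goto([.5697,.2505,.27],150)"
```

```text
t 20.18 tcp [573.8 174.2 259.4] x [-0.87   0.493  0.019] y [-0.021  0.002 -1.   ] F [ 0.4 -0.8 -1. ] T [-0.07 -0.01 -0.03] gap 22.4 j [ 0.16  0.38  0.15  1.37  0.01 -0.9 ]
shift tool mm [ 41.4 -10.3 -64.3]
rot [-0.5  0.5  1.1]
rot [   1.7 -179.5    0.7]
```

Emit:
drive_tool:
  plan: "-1 21 -4 -32 -0.5 0.5 1; -1 21 -4 -32 0 0 0; -1 0 0 0 0 0 0"

```text
clock: 20.55
tcp_pos: [0.5685, 0.25, 0.2629]
orientation: [0.186, -0.182, -0.682, 0.684]
wrist_force: [-0.1, -1.3, -1.4]
finger_gap: 0.0227
```

```bash
python3 -c "
from h import *
goto([.5697,.2505,.16],150)"
```

```text
t 20.55 tcp [568.5 250.  262.9] x [-0.865  0.502  0.005] y [-0.007 -0.002 -1.   ] F [-0.1 -1.3 -1.4] T [ 0.01 -0.01 -0.  ] gap 22.7 j [ 0.29  0.41  0.21  1.38  0.   -0.76]
shift tool mm [ -1.3 102.9  -1.6]
rot [-0.3 -0.2  0.3]
rot [ -0.4 179.8  -0.4]
```

Emit:
drive_tool:
  plan: "-1 -1 20 -1 0 0 0; -1 0 20 0 0 0 0; -1 0 15 0 0 0 0; -1 0 0 0 0 0 0"

```text
clock: 21.05
tcp_pos: [0.5693, 0.245, 0.2027]
orientation: [0.189, -0.182, -0.679, 0.685]
wrist_force: [-0.5, 0.5, -0.4]
finger_gap: 0.0227
```

```bash
python3 -c "
from h import *
goto([.5697,.2505,.16],150)"
```

```text
t 21.05 tcp [569.3 245.  202.7] x [-0.863  0.506  0.007] y [-0.011 -0.005 -1.   ] F [-0.5  0.5 -0.4] T [ 0.   -0.01 -0.06] gap 22.7 j [ 0.28  0.43  0.09  1.24 -0.   -0.76]
shift tool mm [ 2.1 42.7 -5.4]
rot [-0.6 -0.4  0.4]
rot [ -0.6 179.6  -0.9]
```

Emit:
drive_tool:
  plan: "-1 2 14 -5 -0.5 0 0.4; -1 0 14 0 0 0 0; -1 0 12 0 0 0 0; -1 0 0 0 0 0 0; 0.1 0 0 0 0 0 0; 0.1 0 0 0 0 0 0; 0.1 0 0 0 0 0 0; 0.1 0 0 0 0 0 0"

```text
clock: 22.05
tcp_pos: [0.5724, 0.2488, 0.1645]
orientation: [-0.185, 0.188, 0.682, -0.682]
wrist_force: [-0.3, -0.2, -0.6]
finger_gap: 0.0468
```

```bash
python3 -c "
from h import *
goto([.5697,.2505,.27],150)"
```

```text
t 22.05 tcp [572.4 248.8 164.5] x [-0.862  0.508 -0.004] y [ 0.004 -0.001 -1.   ] F [-0.3 -0.2 -0.6] T [ 0.01  0.02 -0.02] gap 46.8 j [ 0.28  0.44  0.02  1.14 -0.   -0.76]
shift tool mm [   2.8 -105.5   -0.3]
rot [ 0.1 -0.5 -0.2]
rot [4.000e-01 1.795e+02 1.000e-01]
```

Emit:
drive_tool:
  plan: "0.1 0 -25 0 0 0 0; 0.1 0 -35 0 0 0 0; 0.1 0 -40 0 0 0 0; 0.4 0 -20 0 0 0 0; 0.5 -27 0 39 0 0 0; 0.5 -27 0 39 0 0 0; 0.5 -27 0 39 0 0 0; 0.5 -27 0 39 0 0 0"

```text
clock: 23.05
tcp_pos: [0.5867, 0.0587, 0.2901]
orientation: [-0.18, 0.186, 0.684, -0.682]
wrist_force: [0.2, 0.2, 0.3]
finger_gap: 0.0641
```

Emit:
drive_tool:
  plan: "0.5 -27 0 39 0 0 0; 0.5 -27 0 39 0 0 0; 0.5 -27 0 39 0 0 0; 0.5 -27 0 39 0 0 0; 0.5 -27 0 39 0 0 0; 0.5 0 0 0 0 -10.5 0; 0.5 0 0 0 0 -10.5 0; 0.5 0 0 0 0 0 0"

```text
clock: 24.05
tcp_pos: [0.606, -0.1906, 0.2915]
orientation: [0.051, -0.059, -0.705, 0.705]
wrist_force: [-0.7, 0.4, 0.3]
finger_gap: 0.0647
```

```bash
python3 bars.py t5; python3 -c "
from h import *
goto([.6130,-.2270,.08],171.6)
p=cv2.imread('pics/t5.png');cv2.imwrite('pics/t5z.png',cv2.resize(p[190:350,165:475],None,fx=2.5,fy=2.5))"
```

```text
t 24.05 tcp [ 606.  -190.6  291.5] x [-0.988  0.154 -0.012] y [ 0.012 -0.002 -1.   ] F [-0.7  0.4  0.3] T [-0.    0.   -0.02] gap 64.7 j [-0.43  0.42  0.3   1.43  0.   -1.85]
amber 91 [321. 235.] [614.9  47. ] long 173.4
amber 115 [320. 312.] [440.4  49.2] long 101.1
green 58 [392. 264.] [ 548.3 -112.5] long 151.1
t 24.1 tcp [ 606.  -190.5  291.6] x [-0.988  0.155 -0.012] y [ 0.012 -0.002 -1.   ] F [-0.3  0.9  0.3] T [ 0.06 -0.05  0.05] gap 63.7 j [-0.43  0.42  0.3   1.43  0.   -1.85]
shift tool mm [-10.  211.7  35.1]
rot [ 0.  -0.5 -0.7]
rot [  1.1 179.5   0. ]
```

View pics/t5z.png

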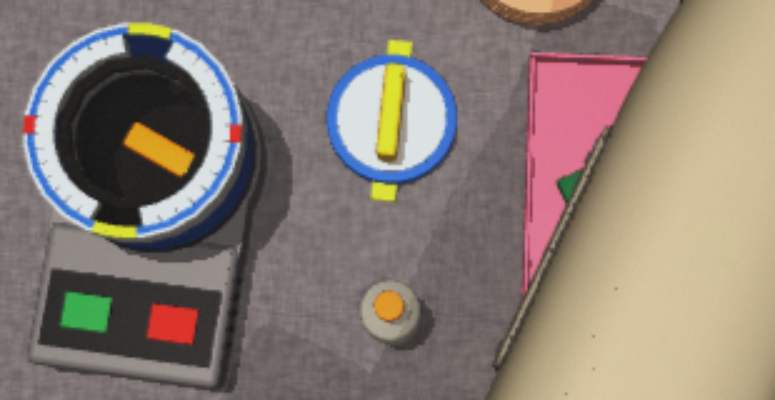

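Emit:
drive_tool:
  plan: "0.5 -5 20 18 0 -0.5 -0.7; 0.5 -5 35 18 0 0 0; 0.5 0 40 0 0 0 0; 0.5 0 40 0 0 0 0; 0.5 0 40 0 0 0 0; 0.5 0 20 0 0 0 0; 0.5 0 0 0 0 0 0"

```text
clock: 24.98
tcp_pos: [0.6089, -0.2327, 0.0819]
orientation: [-0.059, 0.054, 0.705, -0.705]
wrist_force: [0.5, 0.1, 0.6]
finger_gap: 0.0634
```

```bash
python3 -c "
from h import *
goto([.6130,-.2270,.027],171.6)
p,d=cams.read_camera('wrist'); cv2.imwrite('pics/w6.png',p[:,:,::-1])"
```

```text
t 24.98 tcp [ 608.9 -232.7   81.9] x [-0.987  0.159  0.007] y [-0.007  0.001 -1.   ] F [0.5 0.1 0.6] T [0.   0.03 0.02] gap 63.4 j [-0.49  0.56 -0.01  1.01 -0.   -1.9 ]
shift tool mm [-3.5 54.8 -6.3]
rot [-0.  -0.7  0.4]
rot [ -0.7 179.3  -0. ]
```

View pics/w6.png

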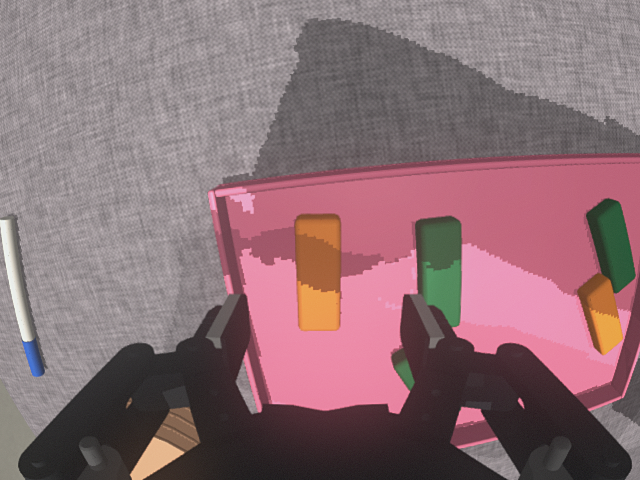

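Emit:
drive_tool:
  plan: "0.1 -3.5 10 -6 0 -0.7 0.4; 0.1 0 14 0 0 0 0; 0.1 0 14 0 0 0 0; 0.1 0 8 0 0 0 0; 0.1 0 4 0 0 0 0; 0.1 0 0 0 0 0 0"

```text
clock: 25.78
tcp_pos: [0.6161, -0.2284, 0.032]
orientation: [0.05, -0.054, -0.704, 0.706]
wrist_force: [-0.0, -1.0, 0.9]
finger_gap: 0.0474
```

```bash
python3 -c "
from h import *
goto([.6130,-.2270,.027],171.6)"
```

```text
t 25.77 tcp [ 616.1 -228.4   32. ] x [-0.989  0.146 -0.006] y [ 0.005 -0.003 -1.   ] F [-0.  -1.   0.9] T [ 0.01 -0.    0.01] gap 47.4 j [-0.48  0.6  -0.07  0.9  -0.   -1.9 ]
shift tool mm [ 3.2  4.9 -0.9]
rot [-0.1  0.  -0.3]
rot [  -0.5 -180.     0.2]
```

Emit:
drive_tool:
  plan: "0.1 2.5 3 -1 0 0 0; 0.1 0 2 0 0 0 0; -1 0 0 0 0 0 0; -1 0 0 0 0 0 0; -1 0 0 0 0 0 0; -1 0 0 0 0 0 0; -1 0 0 0 0 0 0"

```text
clock: 26.65
tcp_pos: [0.6143, -0.2274, 0.028]
orientation: [0.049, -0.055, -0.704, 0.706]
wrist_force: [-1.2, 0.9, -0.4]
finger_gap: 0.0225
```

Emit:
drive_tool:
  plan: "-1 0 -20 0 0 0 0; -1 0 -50 0 0 0 0; -1 0 -50 0 0 0 0; -1 0 -50 0 0 0 0; -1 0 -40 0 0 0 0; -1 0 -30 0 0 0 0; -1 0 0 0 0 0 0"

```text
clock: 27.52
tcp_pos: [0.6117, -0.226, 0.2734]
orientation: [0.05, -0.053, -0.704, 0.706]
wrist_force: [0.1, -0.2, -1.1]
finger_gap: 0.0222
```

```bash
python3 -c "
from h import *
goto([.575,.2505,.27],171.6)"
```

```text
t 27.52 tcp [ 611.7 -226.   273.4] x [-0.989  0.146 -0.004] y [ 0.004 -0.003 -1.   ] F [ 0.1 -0.2 -1.1] T [-0.04 -0.03 -0.  ] gap 22.2 j [-0.48  0.46  0.32  1.42 -0.   -1.9 ]
shift tool mm [ 106.    2. -466.]
rot [-0.1 -0.  -0.3]
rot [  0.4 180.   -0.2]
```

Emit:
drive_tool:
  plan: "-1 10 -2 -45 0 0 0; -1 10 -2 -45 0 0 0; -1 10 -2 -45 0 0 0; -1 10 -2 -45 0 0 0; -1 10 -2 -45 0 0 0; -1 10 -2 -45 0 0 0; -1 10 -2 -45 0 0 0; -1 10 -2 -45 0 0 0"

```text
clock: 28.52
tcp_pos: [0.5817, 0.1491, 0.2749]
orientation: [0.059, -0.05, -0.704, 0.706]
wrist_force: [0.5, 0.2, -0.6]
finger_gap: 0.022
```

```bash
python3 -c "
from h import *
goto([.575,.2505,.27],171.6)"
```

```text
t 28.52 tcp [581.7 149.1 274.9] x [-0.988  0.154  0.012] y [-0.013 -0.001 -1.   ] F [ 0.5  0.2 -0.6] T [ 0.05 -0.03 -0.03] gap 22.0 j [ 0.12  0.37  0.18  1.39  0.   -1.3 ]
shift tool mm [ 22.2   4.9 -99.2]
rot [-0.1 -0.5  0.7]
rot [ -1.1 179.5  -0.2]
```

Emit:
drive_tool:
  plan: "-1 8 0 -35 0 0 0.7; -1 8 0 -35 0 0 0; -1 6 0 -22 0 0 0; -1 0 0 0 0 0 0"

```text
clock: 29.02
tcp_pos: [0.5702, 0.2496, 0.2671]
orientation: [0.056, -0.049, -0.703, 0.707]
wrist_force: [-1.0, 0.5, -0.5]
finger_gap: 0.0224
```

```bash
python3 -c "
from h import *
goto([.5700,.2505,.16],171.6)"
```

```text
t 29.02 tcp [570.2 249.6 267.1] x [-0.989  0.148  0.009] y [-0.01  -0.005 -1.   ] F [-1.   0.5 -0.5] T [-0.06  0.05 -0.05] gap 22.4 j [ 0.28  0.42  0.23  1.39 -0.   -1.14]
shift tool mm [ -0.6 107.1  -1.5]
rot [-0.3 -0.1  0.5]
rot [ -0.8 179.9  -0.5]
```

Emit:
drive_tool:
  plan: "-1 0 20 -3 -0.3 0 0.5; -1 0 20 -2 0 0 0; -1 0 15 -1 0 0 0; -1 0 15 -1 0 0 0; -1 0 0 0 0 0 0"

```text
clock: 29.65
tcp_pos: [0.5699, 0.2531, 0.1903]
orientation: [0.055, -0.052, -0.704, 0.707]
wrist_force: [-0.4, -0.4, -0.6]
finger_gap: 0.0228
```

```bash
python3 -c "
from h import *
goto([.5700,.2505,.16],171.6)"
```

```text
t 29.65 tcp [569.9 253.1 190.3] x [-0.989  0.151  0.005] y [-0.006 -0.004 -1.   ] F [-0.4 -0.4 -0.6] T [-0.03  0.01  0.01] gap 22.8 j [ 0.29  0.44  0.07  1.21 -0.   -1.13]
shift tool mm [-0.6 30.3  2.4]
rot [-0.3 -0.3  0.3]
rot [ -0.5 179.7  -0.4]
```

Emit:
drive_tool:
  plan: "-1 0 14 2 0 0 0; -1 0 10 0 0 0 0; -1 0 0 0 0 0 0; 0.1 0 0 0 0 0 0; 0.1 0 0 0 0 0 0; 0.1 0 0 0 0 0 0; 0.1 0 0 0 0 0 0"

```text
clock: 30.52
tcp_pos: [0.5712, 0.2512, 0.1674]
orientation: [0.054, -0.053, -0.704, 0.706]
wrist_force: [-0.6, 0.2, 0.6]
finger_gap: 0.0468
```

Emit:
drive_tool:
  plan: "0.1 0 -25 0 0 0 0; 0.1 0 -35 0 0 0 0; 0.1 0 -40 0 0 0 0; 0.4 0 -20 0 0 0 0; 0.4 0 0 0 0 0 0"

```text
clock: 31.15
tcp_pos: [0.5711, 0.2515, 0.2908]
orientation: [0.054, -0.053, -0.704, 0.706]
wrist_force: [0.4, 0.2, -1.0]
finger_gap: 0.0598
```

```bash
python3 bars.py t7; python3 -c "
from h import *
p=cv2.imread('pics/t7.png');cv2.imwrite('pics/t7z.png',cv2.resize(p[190:350,165:475],None,fx=2.5,fy=2.5))"
```

```text
t 31.15 tcp [571.1 251.5 290.8] x [-0.989  0.151  0.001] y [-0.001 -0.003 -1.   ] F [ 0.4  0.2 -1. ] T [ 0.02 -0.02  0.  ] gap 59.8 j [ 0.29  0.41  0.28  1.44 -0.   -1.13]
amber 91 [321. 235.] [614.6  46.9] long 173.7
amber 116 [320. 312.] [440.3  49.2] long 139.5
amber 302 [413. 323.] [ 414.5 -155.9] long 116.2
green 280 [402. 261.] [ 554.5 -135.9] long 113.0
green 285 [437. 265.] [ 545.  -214.4] long 87.1
green 305 [437. 324.] [ 412.4 -208.6] long 113.3
```

View pics/t7z.png

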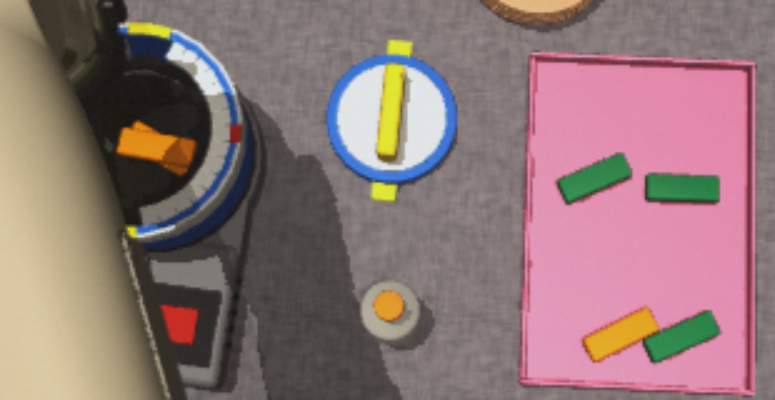

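Emit:
drive_tool:
  plan: "0.1 12 0 46 0 0 0; 0.1 12 0 46 0 0 0; 0.1 12 0 46 0 0 0; 0.1 12 0 46 0 0 0; 0.1 12 0 46 0 0 0; 0.1 12 0 46 0 0 0; 0.1 12 0 46 0 0 0; 0.1 12 0 46 0 0 0"

```text
clock: 32.2
tcp_pos: [0.4125, -0.1048, 0.2785]
orientation: [0.058, -0.044, -0.704, 0.707]
wrist_force: [0.8, 0.5, -0.2]
finger_gap: 0.0467
```

Emit:
drive_tool:
  plan: "0.1 0 10 0 0 -10.5 0; 0.1 0 20 0 0 -10.5 0; 0.1 0 20 0 0 -10.5 0; 0.1 0 0 0 0 -3.5 0; 0.1 0 0 0 0 0 0"

```text
clock: 32.83
tcp_pos: [0.4058, -0.107, 0.2202]
orientation: [0.158, -0.177, 0.69, -0.684]
wrist_force: [-0.5, -0.3, 0.0]
finger_gap: 0.0467
```

```bash
python3 -c "
from h import *
goto([.411,-.1487,.08],206.2)"
```

```text
t 32.83 tcp [ 405.8 -107.   220.2] x [-0.888 -0.459  0.024] y [-0.028  0.002 -1.   ] F [-0.5 -0.3  0. ] T [ 0.03 -0.04 -0.05] gap 46.7 j [-0.44  0.05 -0.36  1.19 -0.01 -2.49]
shift tool mm [ 11.1 139.9  41.4]
rot [0.8 1.1 1.4]
rot [   2.2 -178.8   -1.3]
```

Emit:
drive_tool:
  plan: "0.1 6 15 21 0.8 1 1.4; 0.1 6 25 20 0 0 0; 0.1 0 30 0 0 0 0; 0.1 0 30 0 0 0 0; 0.1 0 20 0 0 0 0; 0.1 0 10 0 0 0 0; 0.1 0 0 0 0 0 0"

```text
clock: 33.7
tcp_pos: [0.4119, -0.149, 0.0837]
orientation: [0.158, -0.158, 0.69, -0.689]
wrist_force: [-0.9, 0.5, -0.3]
finger_gap: 0.0472
```

```bash
python3 -c "
from h import *
goto([.411,-.1487,.027],206.2)
p,d=cams.read_camera('wrist'); cv2.imwrite('pics/w8.png',p[:,:,::-1])"
```

```text
t 33.7 tcp [ 411.9 -149.    83.7] x [-0.9   -0.436  0.   ] y [-0.001  0.001 -1.   ] F [-0.9  0.5 -0.3] T [ 0.01  0.   -0.01] gap 47.2 j [-0.53  0.18 -0.57  0.82  0.   -2.55]
shift tool mm [ 0.7 56.7 -0.6]
rot [ 0.1 -0.4  0. ]
rot [ -0.  179.6   0.2]
```

View pics/w8.png

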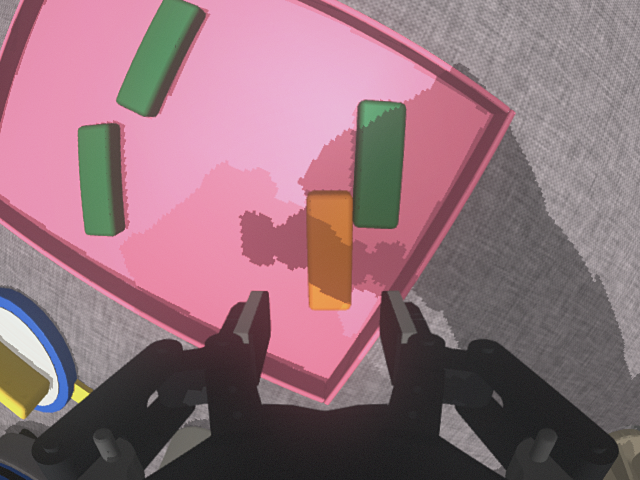

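```bash
python3 -c "
from h import *
c=cams.calibration('top')
for u,v in [(400,342.5),(445,344.5)]: print(np.round(px2w(c,u,v,z=.004)*1000),np.round(px2w(c,u,v+2,z=.024)*1000))
w=cams.calibration('wrist')
for u,v in [(307,191),(352,191),(352,308),(308,308),(330,250)]: print(np.round(fw(w,u,v,.02)*1000,1))
for u,v in [(380,325),(440,230)]: print(np.round(fw(w,u,v,.024)*1000,1))
p=cv2.imread('pics/t7.png');cv2.imwrite('pics/t7y.png',cv2.resize(p[300:355,370:475],None,fx=7,fy=7,interpolation=cv2.INTER_CUBIC))"
```

```text
[ 373. -128.    4.] [ 369. -126.   24.]
[ 369. -227.    4.] [ 364. -224.   24.]
[ 438.9 -184.2   20. ]
[ 418.6 -194.1   20. ]
[ 388.7 -135.9   20. ]
[ 410.9 -125.3   20. ]
[ 414.8 -161.2   20. ]
[ 370.6 -134.6   24. ]
[ 368.5 -197.1   24. ]
```

View pics/t7y.png

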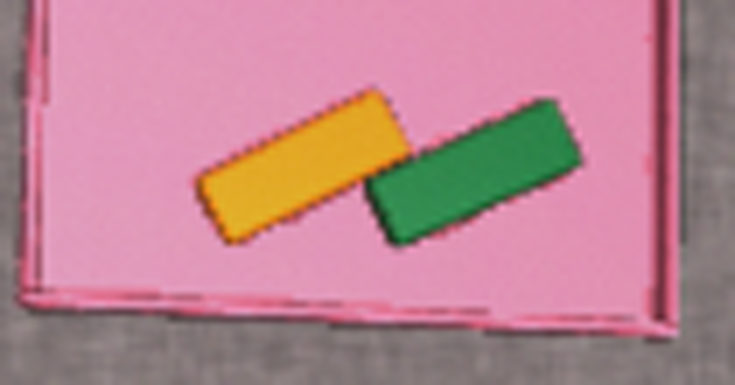

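Emit:
drive_tool:
  plan: "-0.15 1 10 -1 0 0 0; -0.15 0 14 0 0 0 0; -0.15 0 14 0 0 0 0; -0.15 0 8 0 0 0 0; -0.15 0 3 0 0 0 0; -0.15 0 0 0 0 0 0"

```text
clock: 34.5
tcp_pos: [0.4136, -0.1501, 0.0359]
orientation: [-0.16, 0.156, -0.688, 0.691]
wrist_force: [-0.7, 0.3, -0.4]
finger_gap: 0.036
```

```bash
python3 -c "
from h import *
goto([.410,-.1495,.027],206.2)
p,d=cams.read_camera('wrist'); cv2.imwrite('pics/w9.png',p[:,:,::-1])"
```

```text
t 34.5 tcp [ 413.6 -150.1   35.9] x [-0.9   -0.436 -0.004] y [ 0.006 -0.003 -1.   ] F [-0.7  0.3 -0.4] T [-0.05  0.02  0.05] gap 36.0 j [-0.53  0.25 -0.64  0.68  0.   -2.55]
shift tool mm [ 3.   8.9 -2.1]
rot [-0.3 -0.4 -0.2]
rot [  0.4 179.6  -0.5]
```

View pics/w9.png

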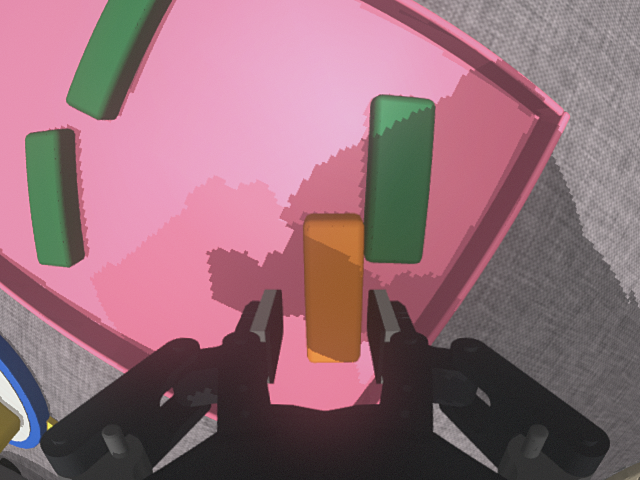

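Emit:
drive_tool:
  plan: "-0.15 3 2 -1 0 0 0; -0.15 0 4 0 0 0 0; -0.15 0 3 0 0 0 0; -1 0 0 0 0 0 0; -1 0 0 0 0 0 0; -1 0 0 0 0 0 0; -1 0 0 0 0 0 0; -1 0 0 0 0 0 0"
  grip_force: 80

```text
clock: 35.55
tcp_pos: [0.4109, -0.1509, 0.0275]
orientation: [-0.16, 0.156, -0.687, 0.691]
wrist_force: [0.0, 0.1, 0.5]
finger_gap: 0.0219
```

Emit:
drive_tool:
  plan: "-1 0 -20 0 0 0 0; -1 0 -40 0 0 0 0; -1 0 -50 0 0 0 0; -1 0 -50 0 0 0 0; -1 0 -50 0 0 0 0; -1 0 -40 0 0 0 0; -1 0 0 0 0 0 0"

```text
clock: 36.42
tcp_pos: [0.408, -0.1493, 0.2839]
orientation: [-0.16, 0.156, -0.688, 0.69]
wrist_force: [0.2, -0.7, -2.4]
finger_gap: 0.022
```

```bash
python3 -c "
from h import *
goto([.575,.2505,.28],206.2)"
```

```text
t 36.42 tcp [ 408.  -149.3  283.9] x [-0.9   -0.436 -0.004] y [ 0.005 -0.002 -1.   ] F [ 0.2 -0.7 -2.4] T [-0.02 -0.03  0.  ] gap 22.0 j [-0.54  0.03 -0.23  1.31  0.   -2.56]
shift tool mm [-324.4    4.  -287.2]
rot [-0.2 -0.4 -0.2]
rot [  0.3 179.6  -0.4]
```

Emit:
drive_tool:
  plan: "-1 -33 -1 -30 0 0 0; -1 -33 -1 -30 0 0 0; -1 -33 -1 -30 0 0 0; -1 -33 -1 -30 0 0 0; -1 -33 -1 -30 0 0 0; -1 -33 -1 -30 0 0 0; -1 -33 -1 -30 0 0 0; -1 -33 -1 -30 0 0 0"

```text
clock: 37.42
tcp_pos: [0.5425, 0.1885, 0.2805]
orientation: [-0.152, 0.158, -0.689, 0.69]
wrist_force: [-0.0, 0.8, -0.5]
finger_gap: 0.0219
```

```bash
python3 -c "
from h import *
goto([.566,.258,.27],206.2)"
```

```text
t 37.42 tcp [542.5 188.5 280.5] x [-0.904 -0.428  0.008] y [-0.008 -0.003 -1.   ] F [-0.   0.8 -0.5] T [-0.01 -0.08 -0.03] gap 21.9 j [ 0.2   0.31  0.11  1.38 -0.   -1.82]
shift tool mm [-51.1  10.2 -52.8]
rot [ 0.  -0.9  0.5]
rot [-8.000e-01  1.791e+02  1.000e-01]
```

Emit:
drive_tool:
  plan: "-1 -26 0 -27 0 0 0; -1 -25 5 -26 0 0 0; -1 0 0 0 0 0 0"

```text
clock: 37.8
tcp_pos: [0.5653, 0.2631, 0.2682]
orientation: [-0.151, 0.162, -0.689, 0.69]
wrist_force: [-0.5, -0.6, -0.5]
finger_gap: 0.0224
```

Emit:
drive_tool:
  plan: "-1 0 20 0 0 0 0; -1 0 20 0 0 0 0; -1 0 15 0 0 0 0; -1 0 0 0 0 0 0"

```text
clock: 38.3
tcp_pos: [0.5622, 0.2602, 0.2077]
orientation: [-0.148, 0.164, -0.688, 0.691]
wrist_force: [0.3, 0.3, -0.3]
finger_gap: 0.0223
```

```bash
python3 -c "
from h import *
goto([.566,.258,.165],206.2)"
```

```text
t 38.3 tcp [562.2 260.2 207.7] x [-0.902 -0.431  0.023] y [-0.022 -0.008 -1.   ] F [ 0.3  0.3 -0.3] T [ 0.04 -0.   -0.03] gap 22.3 j [ 0.3   0.43  0.11  1.27 -0.   -1.71]
shift tool mm [-3.5 42.6  3.7]
rot [ 0.1 -0.7  1.3]
rot [ -2.1 179.3   0.2]
```

Emit:
drive_tool:
  plan: "-1 -3 14 3 0 0 1; -1 0 14 0 0 0 0; -1 0 8 0 0 0 0; -1 0 0 0 0 0 0; 0.1 0 0 0 0 0 0; 0.1 0 0 0 0 0 0; 0.1 0 0 0 0 0 0; 0.1 0 0 0 0 0 0"

```text
clock: 39.3
tcp_pos: [0.5676, 0.2584, 0.1742]
orientation: [0.156, -0.156, 0.69, -0.689]
wrist_force: [-0.3, 0.1, -0.2]
finger_gap: 0.0469
```

Emit:
drive_tool:
  plan: "0.1 0 -25 0 0 0 0; 0.1 0 -35 0 0 0 0; 0.1 0 -40 0 0 0 0; 0.4 0 -20 0 0 0 0; 0.4 0 0 0 0 0 0"

```text
clock: 39.92
tcp_pos: [0.5674, 0.2583, 0.2973]
orientation: [0.155, -0.157, 0.69, -0.689]
wrist_force: [-0.6, 0.1, -0.7]
finger_gap: 0.0597
```

```bash
python3 -c "
from h import *
goto([.611,.0455,.27],83.6)
p,d=cams.read_camera('wrist'); cv2.imwrite('pics/w10.png',p[:,:,::-1])"
```

```text
t 39.92 tcp [567.4 258.3 297.3] x [-0.903 -0.43   0.001] y [-0.002  0.001 -1.   ] F [-0.6  0.1 -0.7] T [ 0.   -0.01  0.03] gap 59.7 j [ 0.3   0.41  0.29  1.45  0.   -1.72]
shift tool mm [ 52.1  27.1 210.9]
rot [  0.1 -58.1   0. ]
rot [-0.000e+00  1.219e+02  1.000e-01]
```

View pics/w10.png

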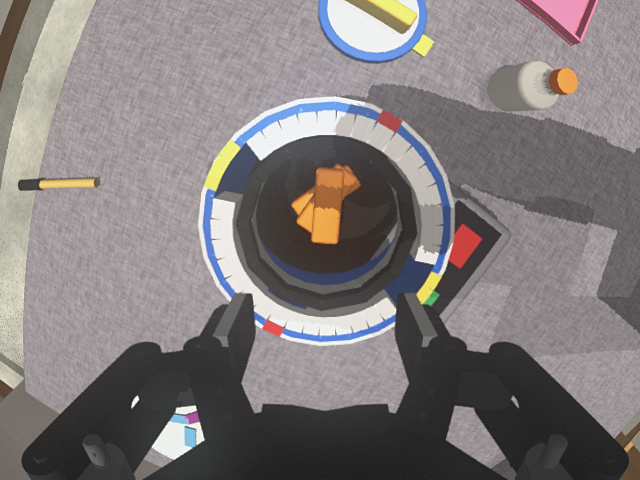

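Emit:
drive_tool:
  plan: "1 11 0 44 0 0 0; 1 11 0 44 0 0 0; 1 11 0 44 0 0 0; 1 11 0 44 0 0 0; 1 8 0 30 0 0 0; 1 0 0 0 0 10.6 0; 1 0 0 0 0 10.6 0; 1 0 0 0 0 10.6 0"

```text
clock: 40.98
tcp_pos: [0.6057, 0.0431, 0.2811]
orientation: [0.049, -0.033, -0.705, 0.706]
wrist_force: [-0.1, 0.0, 0.1]
finger_gap: 0.0853
```

Emit:
drive_tool:
  plan: "1 0 0 0 0 10.6 0; 1 0 0 0 0 10.6 0; 1 0 0 0 0 10.6 0; 1 0 0 0 0 10.6 0; 1 0 0 0 0 10.6 0; 1 0 0 0 0 10.6 0; 1 0 0 0 0 10.6 0; 1 0 0 0 0 0 0"

```text
clock: 41.98
tcp_pos: [0.6, 0.0432, 0.2658]
orientation: [0.475, -0.45, -0.525, 0.545]
wrist_force: [-0.1, -0.6, -0.8]
finger_gap: 0.0857
```

```bash
python3 -c "
from h import *
goto([.611,.0455,.27],83.6)"
```

```text
t 41.98 tcp [600.   43.2 265.8] x [-0.144  0.989  0.008] y [-0.045  0.001 -0.999] F [-0.1 -0.6 -0.8] T [-0.02 -0.03 -0.  ] gap 85.7 j [-0.06  0.4   0.2   1.42 -0.   -0.21]
shift tool mm [  0.7  -4.7 -11. ]
rot [-2.6 14.7  0.1]
rot [   0.2 -165.2    3.7]
```

Emit:
drive_tool:
  plan: "1 1 -2 -5 -1.3 7.5 0; 1 0 -2 -6 -1.3 7 0; 1 0 0 0 0 0 0"

```text
clock: 42.35
tcp_pos: [0.6099, 0.0451, 0.266]
orientation: [0.527, -0.524, -0.473, 0.474]
wrist_force: [-0.3, -0.4, -0.3]
finger_gap: 0.0852
```

```bash
python3 -c "
from h import *
goto([.611,.0455,.27],83.6)
c=cams.calibration('wrist');p,d=cams.read_camera('wrist'); cv2.imwrite('pics/w11.png',p[:,:,::-1])
np.savez('pics/w11c.npz',**c)"
```

```text
t 42.35 tcp [609.9  45.1 266. ] x [0.104 0.995 0.002] y [-0.003  0.003 -1.   ] F [-0.3 -0.4 -0.3] T [-0.    0.01  0.03] gap 85.2 j [-0.06  0.39  0.18  1.37  0.    0.05]
shift tool mm [ 0.5 -4.  -1.1]
rot [-0.2  0.5  0.1]
rot [   0.2 -179.5    0.3]
```

View pics/w11.png

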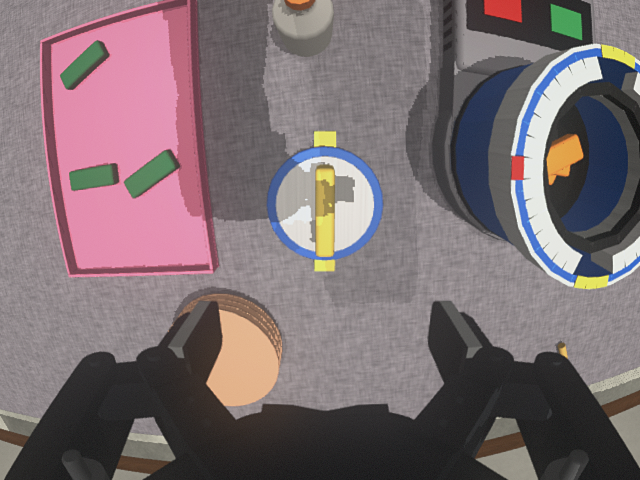

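```bash
python3 -c "
from h import *
c=dict(np.load('pics/w11c.npz'))
for u,v,z in [(325,131,.006),(324.5,271,.006),(268,203,.016),(383,203,.016),(325,166,.058),(325.5,257,.058)]: print(np.round(fw(c,u,v,z)*1000,1))"
```

```text
[535.7  53.6   6. ]
[685.3  37.4   6. ]
[601.7 -11.9  16. ]
[614.  105.1  16. ]
[566.8  50.2  58. ]
[651.2  41.9  58. ]
```

Emit:
drive_tool:
  plan: "1 0.5 20 -1 -0.2 -0.5 0; 1 0 35 0 0 0 0; 1 0 40 0 0 0 0; 1 0 40 0 0 0 0; 1 0 25 0 0 0 0; 1 0 0 0 0 0 0"

```text
clock: 43.15
tcp_pos: [0.6086, 0.0458, 0.0997]
orientation: [0.519, -0.516, -0.481, 0.483]
wrist_force: [0.5, 0.1, -0.2]
finger_gap: 0.0856
```

```bash
python3 -c "
from h import *
goto([.6105,.0455,.046],83.8)"
```

```text
t 43.15 tcp [608.6  45.8  99.7] x [0.071 0.997 0.002] y [-0.005  0.002 -1.   ] F [ 0.5  0.1 -0.2] T [-0.03  0.01  0.01] gap 85.6 j [-0.06  0.47 -0.11  1.    0.    0.01]
shift tool mm [-0.3 53.7 -2.2]
rot [-0.3  2.1  0.1]
rot [   0.2 -177.9    0.5]
```

Emit:
drive_tool:
  plan: "1 0 15 -2 -0.3 2.2 0; 1 0 15 0 0 0 0; 1 0 12 0 0 0 0; 1 0 5 0 0 0 0; 1 0 2 0 0 0 0; 1 0 0 0 0 0 0"

```text
clock: 43.9
tcp_pos: [0.6129, 0.0456, 0.0505]
orientation: [-0.526, 0.527, 0.474, -0.47]
wrist_force: [-0.8, 0.1, 0.4]
finger_gap: 0.0851
```

```bash
python3 -c "
from h import *
goto([.6105,.0455,.046],83.8)"
```

```text
t 43.9 tcp [612.9  45.6  50.5] x [0.109 0.994 0.002] y [ 0.005  0.002 -1.   ] F [-0.8  0.1  0.4] T [-0.02  0.01 -0.03] gap 85.1 j [-0.06  0.51 -0.17  0.88  0.    0.05]
shift tool mm [-0.3  4.5  2.4]
rot [ 0.3 -0.1  0.1]
rot [ -0.2 179.9   0.4]
```

Emit:
drive_tool:
  plan: "1 0 2.5 2 0.3 0 0; 1 0 2 0 0 0 0; 1 0 0 0 0 0 0; -1 0 0 0 0 0 0; -1 0 0 0 0 0 0; -1 0 0 0 0 0 0; -1 0 0 0 0 0 0; -1 0 0 0 0 0 0"
  grip_force: 100

```text
clock: 44.9
tcp_pos: [0.6118, 0.0457, 0.0472]
orientation: [-0.527, 0.527, 0.473, -0.471]
wrist_force: [0.8, 0.1, -1.3]
finger_gap: 0.0166
```

Emit:
drive_tool:
  plan: "-1 0 0 0 0 0 0; -1 0 0 0 0 0 0; -1 0 -20 0 0 0 0; -1 0 -40 0 0 0 0; -1 0 -45 0 0 0 0; -1 0 -45 0 0 0 0; -1 0 -45 0 0 0 0; -1 0 -35 0 0 0 0"

```text
clock: 45.9
tcp_pos: [0.6068, 0.0455, 0.275]
orientation: [0.531, -0.522, -0.468, 0.476]
wrist_force: [0.8, 0.5, -3.1]
finger_gap: 0.0167
```

```bash
python3 -c "
from h import *
goto([.5697,.2505,.285],82)"
```

```text
t 45.9 tcp [606.8  45.5 275. ] x [0.109 0.994 0.001] y [-0.017  0.003 -1.   ] F [ 0.8  0.5 -3.1] T [-0.06 -0.05  0.01] gap 16.7 j [-0.06  0.39  0.21  1.41  0.    0.05]
shift tool mm [199.7  -8.8  59.3]
rot [-1.   1.7  0.1]
rot [ 1.000e-01 -1.783e+02  1.500e+00]
```

Emit:
drive_tool:
  plan: "-1 35 -3 10 -1 1.7 0; -1 35 -2 10 0 0 0; -1 35 -2 10 0 0 0; -1 35 0 10 0 0 0; -1 35 0 10 0 0 0; -1 20 0 5 0 0 0; -1 0 0 0 0 0 0"

```text
clock: 46.78
tcp_pos: [0.5778, 0.2504, 0.2816]
orientation: [-0.534, 0.534, 0.463, -0.463]
wrist_force: [0.8, 0.3, -3.3]
finger_gap: 0.0168
```

```bash
python3 -c "
from h import *
goto([.5697,.2505,.245],82)"
```

```text
t 46.77 tcp [577.8 250.4 281.6] x [ 0.142  0.99  -0.001] y [-0.001 -0.001 -1.   ] F [ 0.8  0.3 -3.3] T [-0.04  0.04  0.02] gap 16.8 j [ 0.28  0.42  0.27  1.42 -0.    0.42]
shift tool mm [-1.  36.6  8. ]
rot [-0.  -0.2 -0.1]
rot [ 1.000e-01  1.798e+02 -1.000e-01]
```

Emit:
drive_tool:
  plan: "-1 0 10 7 0 0 0; -1 0 14 0 0 0 0; -1 0 10 0 0 0 0; -1 0 0 0 0 0 0"

```text
clock: 47.28
tcp_pos: [0.5716, 0.2481, 0.2447]
orientation: [-0.535, 0.536, 0.461, -0.464]
wrist_force: [-0.8, 0.5, -2.9]
finger_gap: 0.0169
```

```bash
python3 -c "
from h import *
goto([.5703,.2504,.232],82)
c=cams.calibration('wrist');p,d=cams.read_camera('wrist'); cv2.imwrite('pics/w12.png',p[:,:,::-1])"
```

```text
t 47.27 tcp [571.6 248.1 244.7] x [ 0.146  0.989 -0.004] y [-0.002 -0.003 -1.   ] F [-0.8  0.5 -2.9] T [-0.02 -0.   -0.06] gap 16.9 j [ 0.28  0.41  0.17  1.33 -0.    0.43]
shift tool mm [ 2.2 12.7  1.6]
rot [-0.1 -0.4 -0.2]
rot [  0.3 179.6  -0.2]
```

View pics/w12.png

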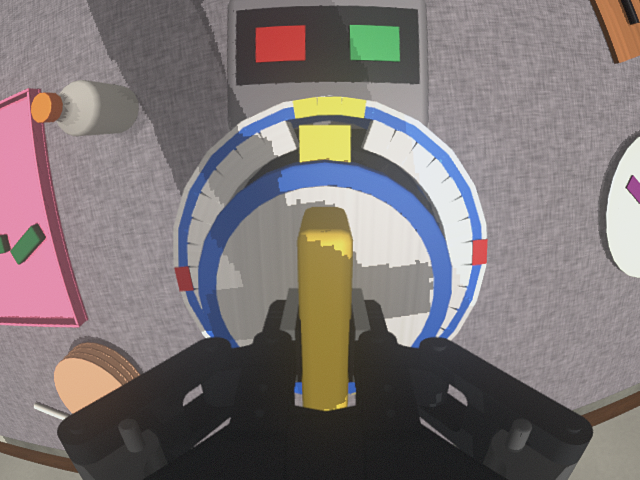

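Emit:
drive_tool:
  plan: "-1 2.3 6 1.5 0 -0.3 0; -1 0 6 0 0 0 0; -1 0 5 0 0 0 0; -1 0 3 0 0 0 0; -1 0 0 0 0 0 0"

```text
clock: 47.95
tcp_pos: [0.5713, 0.2507, 0.2248]
orientation: [-0.533, 0.535, 0.463, -0.464]
wrist_force: [0.8, -0.8, -2.6]
finger_gap: 0.0164
```

```bash
python3 -c "
from h import *
goto([.5703,.2504,.217],82)
c=cams.calibration('wrist');p,d=cams.read_camera('wrist'); cv2.imwrite('pics/w13.png',p[80:280,180:500,::-1].repeat(2,0).repeat(2,1))"
```

```text
t 47.95 tcp [571.3 250.7 224.8] x [ 0.141  0.99  -0.003] y [ 0.    -0.003 -1.   ] F [ 0.8 -0.8 -2.6] T [-0.01 -0.01 -0.  ] gap 16.4 j [ 0.29  0.42  0.13  1.28 -0.    0.43]
shift tool mm [-0.4  7.8  1. ]
rot [ 0.  -0.1 -0.2]
rot [  0.2 179.9   0. ]
```

View pics/w13.png

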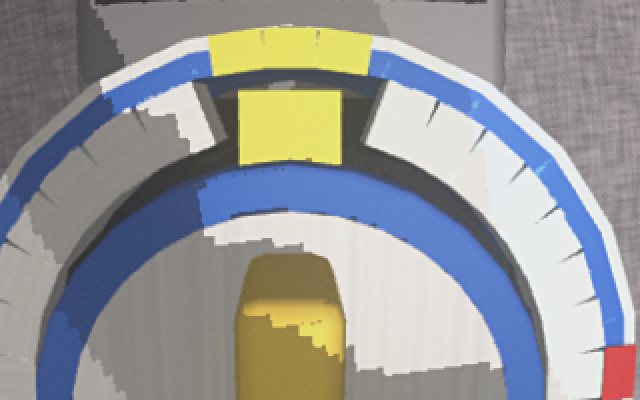

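Emit:
drive_tool:
  plan: "-1 0 4 1 0 0 0; -1 0 4 0 0 0 0; -1 0 4 0 0 0 0; -1 0 3 0 0 0 0; -1 0 3 0 0 0 0; -1 0 2.5 0 0 0 0; -1 0 2 0 0 0 0"

```text
clock: 48.88
tcp_pos: [0.5708, 0.251, 0.2077]
orientation: [-0.532, 0.536, 0.465, -0.462]
wrist_force: [-3.0, -0.6, 7.0]
finger_gap: 0.0167
```

```bash
python3 -c "
from h import *
goto([.5703,.2504,.203],82)"
```

```text
t 48.88 tcp [570.8 251.  207.7] x [0.14 0.99 0.  ] y [ 0.007 -0.001 -1.   ] F [-3.  -0.6  7. ] T [-0.26  0.92 -0.01] gap 16.7 j [ 0.29  0.42  0.09  1.23 -0.    0.43]
shift tool mm [-0.6  4.6  0.5]
rot [ 0.4 -0.1  0. ]
rot [ -0.  179.9   0.6]
```

Emit:
drive_tool:
  plan: "-1 0 3 0 0.3 0 0; -1 0 3 0 0 0 0; -1 0 2 0 0 0 0; -1 0 2 0 0 0 0"

```text
clock: 49.38
tcp_pos: [0.5709, 0.2509, 0.2045]
orientation: [-0.532, 0.535, 0.466, -0.461]
wrist_force: [-4.2, -1.4, 9.6]
finger_gap: 0.0166
```

```bash
python3 -c "
from h import *
goto([.5703,.2504,.203],82)"
```

```text
t 49.38 tcp [570.9 250.9 204.5] x [0.14  0.99  0.002] y [ 0.008  0.001 -1.   ] F [-4.2 -1.4  9.6] T [-0.45  1.18  0.03] gap 16.6 j [ 0.29  0.42  0.08  1.22 -0.    0.43]
shift tool mm [-0.6  1.5  0.5]
rot [ 0.4 -0.1  0.1]
rot [ -0.2 179.9   0.7]
```

Emit:
drive_tool:
  plan: "-1 0 3 0 0.3 0 0; -1 0 2.5 0 0 0 0; -1 0 2 0 0 6 0; -1 0 2 0 0 6 0"

```text
clock: 49.88
tcp_pos: [0.5731, 0.2507, 0.2036]
orientation: [-0.578, 0.583, 0.408, -0.399]
wrist_force: [-0.9, -3.4, 10.3]
finger_gap: 0.0164
```

```bash
python3 -c "
from h import *
goto([.5705,.2506,.2025],-3.4)"
```

```text
t 49.88 tcp [573.1 250.7 203.6] x [0.348 0.937 0.007] y [ 0.015  0.002 -1.   ] F [-0.9 -3.4 10.3] T [-0.83  0.97  0.15] gap 16.4 j [ 0.28  0.42  0.07  1.21 -0.    0.64]
shift tool mm [-1.   1.   2.4]
rot [ 0.4 73.   0.8]
rot [   0.9 -107.    -0.4]
```

Emit:
drive_tool:
  plan: "-1 -0.7 2 2 0 5 0.6; -1 0 1.5 0 0 7 0; -1 0 1.5 0 0 7 0; -1 0 1.5 0 0 7 0"

```text
clock: 50.38
tcp_pos: [0.5731, 0.2493, 0.2053]
orientation: [-0.653, 0.664, 0.264, -0.252]
wrist_force: [-2.0, -2.2, 9.3]
finger_gap: 0.0168
```

```bash
python3 -c "
from h import *
goto([.5705,.2506,.2025],-3.4)"
```

```text
t 50.38 tcp [573.1 249.3 205.3] x [0.734 0.679 0.011] y [ 0.021 -0.008 -1.   ] F [-2.  -2.2  9.3] T [-0.36  1.14  0.21] gap 16.8 j [ 0.29  0.41  0.07  1.21 -0.01  1.11]
shift tool mm [-1.1  2.8  2.8]
rot [ 0.8 46.2  1. ]
rot [   1.3 -133.8   -1. ]
```

Emit:
drive_tool:
  plan: "-1 -0.8 4 2 0.5 5 0.8; -1 0 2 0.3 0 7 0; -1 0 2 0.3 0 7 0; -1 0 2 0.3 0 7 0; -1 0 2 0 0 7 0"

```text
clock: 51.0
tcp_pos: [0.573, 0.2504, 0.2038]
orientation: [-0.702, 0.708, 0.059, -0.048]
wrist_force: [-4.9, -2.6, 9.7]
finger_gap: 0.0166
```

```bash
python3 -c "
from h import *
goto([.5700,.2505,.2025],-3.4)"
```

```text
t 51.0 tcp [573.  250.4 203.8] x [0.988 0.151 0.016] y [ 0.017 -0.007 -1.   ] F [-4.9 -2.6  9.7] T [-0.28  1.6   0.27] gap 16.6 j [ 0.29  0.42  0.08  1.21 -0.01  1.71]
shift tool mm [-3.   1.2  0.5]
rot [ 0.5 12.1  1. ]
rot [   1.4 -167.9   -0.7]
```

Emit:
drive_tool:
  plan: "-1 -2 2.5 0.5 0.5 5 0.8; -1 0 2 0 0 5 0; -1 0 1.5 0 0 4 0; -1 0 0.5 0 0 0 0"

```text
clock: 51.5
tcp_pos: [0.5717, 0.2508, 0.2047]
orientation: [0.707, -0.705, 0.031, -0.039]
wrist_force: [-2.8, 0.3, 7.0]
finger_gap: 0.0167
```

```bash
python3 -c "
from h import *
goto([.5700,.2505,.2025],-3.4)
p,d=cams.read_camera('wrist'); cv2.imwrite('pics/w14.png',p[:,:,::-1])"
```

```text
t 51.5 tcp [571.7 250.8 204.7] x [ 0.995 -0.099  0.01 ] y [ 0.01   0.002 -1.   ] F [-2.8  0.3  7. ] T [-0.25  1.23  0.35] gap 16.7 j [ 0.29  0.42  0.08  1.22 -0.    1.96]
shift tool mm [-1.7  2.1 -0.4]
rot [-0.2 -2.3  0.6]
rot [ -0.9 177.7  -0.2]
```

View pics/w14.png

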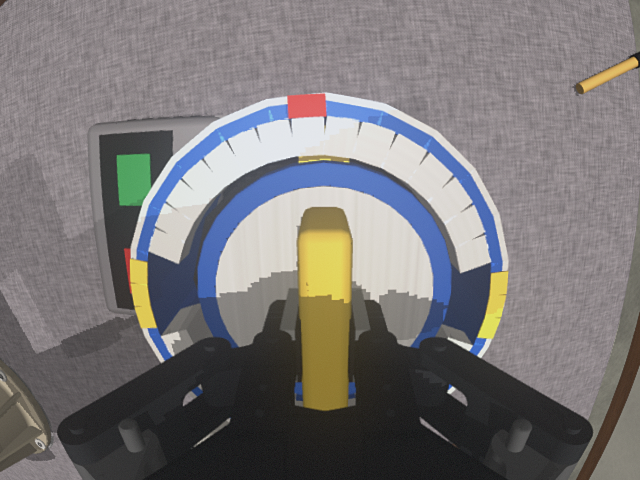

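Emit:
drive_tool:
  plan: "-1 -1.5 0 0 0 -3 0.5; -1 0 -2 0 0 0 0; -1 0 -2 0 0 0 0; -1 0 -2 0 0 0 0; -1 0 0 0 0 0 0"

```text
clock: 52.18
tcp_pos: [0.5712, 0.2514, 0.2122]
orientation: [0.708, -0.706, 0.014, -0.017]
wrist_force: [-1.2, -0.8, 4.8]
finger_gap: 0.0167
```

```bash
python3 -c "
from h import *
goto([.5700,.2505,.212],-3.4)"
```

```text
t 52.17 tcp [571.2 251.4 212.2] x [ 0.999 -0.044  0.005] y [ 0.005  0.003 -1.   ] F [-1.2 -0.8  4.8] T [-0.3   0.58  0.04] gap 16.7 j [0.29 0.42 0.1  1.24 0.   1.9 ]
shift tool mm [-1.1  0.2 -1. ]
rot [-0.2  0.9  0.3]
rot [   0.4 -179.1    0.3]
```

Emit:
drive_tool:
  plan: "-1 0 -1.5 0 0 0 0; -1 0 -1.5 0 0 0 0; -1 0 0 0 0 0 0"

```text
clock: 52.55
tcp_pos: [0.5712, 0.2514, 0.2122]
orientation: [0.708, -0.706, 0.015, -0.017]
wrist_force: [1.1, 0.5, -1.6]
finger_gap: 0.0166
```

```bash
python3 -c "
from h import *
goto([.5700,.2505,.212],-3.4)"
```

```text
t 52.55 tcp [571.2 251.4 212.2] x [ 0.999 -0.044  0.002] y [ 0.002  0.002 -1.   ] F [ 1.1  0.5 -1.6] T [ 0.01 -0.06 -0.04] gap 16.6 j [0.29 0.42 0.1  1.25 0.   1.9 ]
shift tool mm [-1.1  0.2 -1. ]
rot [-0.1  0.9  0.1]
rot [   0.2 -179.1    0.2]
```

Emit:
drive_tool:
  plan: "1 0 0 0 0 0 0; 1 0 0 0 0 0 0; 1 0 0 0 0 0 0; 1 0 0 0 0 0 0; 1 0 0 0 0 0 0; 1 0 -20 0 0 0 0; 1 0 -35 0 0 0 0; 1 0 -35 0 0 0 0"

```text
clock: 53.55
tcp_pos: [0.5695, 0.2507, 0.3058]
orientation: [0.708, -0.706, 0.015, -0.016]
wrist_force: [0.2, -0.4, 1.1]
finger_gap: 0.0851
```

Emit:
drive_tool:
  plan: "1 0 -10 0 0 0 0; -1 0 0 0 0 0 0"

```text
clock: 53.8
tcp_pos: [0.5705, 0.251, 0.3182]
orientation: [0.708, -0.706, 0.014, -0.018]
wrist_force: [0.9, -0.2, -0.1]
finger_gap: 0.0696
```

```bash
python3 -c "
from h import *
goto([.431,.308,.2],-3.4)
c=cams.calibration('wrist');p,d=cams.read_camera('wrist'); cv2.imwrite('pics/w15.png',p[:,:,::-1]);np.savez('pics/w15c.npz',d=d,**c)"
```

```text
t 53.8 tcp [570.5 251.  318.2] x [ 0.999 -0.045  0.006] y [ 0.006  0.003 -1.   ] F [ 0.9 -0.2 -0.1] T [0.04 0.   0.01] gap 69.6 j [0.29 0.4  0.33 1.49 0.   1.9 ]
shift tool mm [-142.6  117.6   50.3]
rot [-0.2  0.8  0.3]
rot [   0.5 -179.2    0.3]
```

View pics/w15.png

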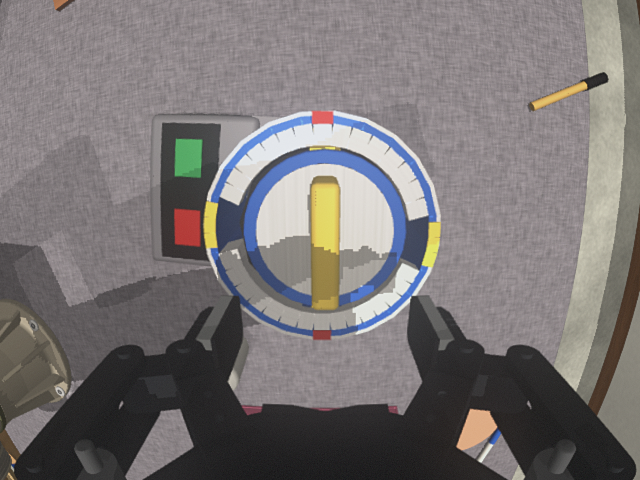

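```bash
python3 -c "
from h import *
f=np.load('pics/w15c.npz');c=f;d=f['d']
def dz(u,v):
    x,y=u-c['cx'],v-c['cy'];r=np.hypot(x,y);th=r/c['fx'];k=np.tan(th)/r;dd=np.median(d[v-3:v+4,u-3:u+4]);return c['R'].T@(np.array([x*k,y*k,1])*dd-c['t'])
for n,u,v in [('handle',326,200),('handle2',326,290),('discL',275,220),('discR',375,220),('discT',325,165),('collarT',322,133),('collarB',322,324)]: print(n,np.round(dz(u,v)*1000,1))
print(fw(c,188,157,.0635),fw(c,324.5,182,.223),fw(c,325.5,309,.223))
print(fw(c,323,148.5,.172))
"
```

```text
handle [573.1 284.2 223.3]
handle2 [570.5 226.5 223.2]
discL [536.1 263.9 182. ]
discR [607.5 260.6 182. ]
discT [573.5 301.2 181.6]
collarT [572.5 323.5 179.9]
collarB [565.6 177.3 180.2]
[0.43086046 0.30924934 0.0635    ] [0.5726865 0.2949453 0.223    ] [0.56961722 0.21276234 0.223     ]
[0.57265028 0.31233382 0.172     ]
```

Emit:
drive_tool:
  plan: "-1 -38 0 14 0 0 0; -1 -38 0 14 0 0 0; -1 -38 0 14 0 0 0; -1 -30 0 12 0 0 0; -1 0 0 0 0 0 0"

```text
clock: 54.48
tcp_pos: [0.4226, 0.3111, 0.3072]
orientation: [-0.706, 0.708, -0.019, 0.014]
wrist_force: [0.8, -0.9, 0.5]
finger_gap: 0.0003
```

```bash
python3 -c "
from h import *
goto([.431,.3085,.2],-3.4)"
```

```text
t 54.48 tcp [422.6 311.1 307.2] x [ 0.999 -0.046 -0.008] y [-0.008 -0.002 -1.   ] F [ 0.8 -0.9  0.5] T [-0.01 -0.    0.05] gap 0.3 j [0.48 0.21 0.04 1.41 0.   2.1 ]
shift tool mm [  9.4 107.2  -1.9]
rot [ 0.2  0.8 -0.5]
rot [  -0.7 -179.2   -0.3]
```

Emit:
drive_tool:
  plan: "-1 9 25 -1 0.2 0.5 -0.5; -1 0 35 0 0 0 0; -1 0 35 0 0 0 0; -1 0 35 0 0 0 0; -1 0 25 0 0 0 0; -1 0 10 0 0 0 0; -1 0 0 0 0 0 0"

```text
clock: 55.35
tcp_pos: [0.4327, 0.3061, 0.1299]
orientation: [-0.705, 0.708, -0.022, 0.019]
wrist_force: [-0.6, 0.1, -0.3]
finger_gap: -0.0
```

```bash
python3 -c "
from h import *
goto([.431,.3085,.0875],-3.4)"
```

```text
t 55.35 tcp [432.7 306.1 129.9] x [ 0.998 -0.058 -0.005] y [-0.005 -0.004 -1.   ] F [-0.6  0.1 -0.3] T [-0.03 -0.04 -0.02] gap -0.0 j [ 0.47  0.3  -0.28  0.99 -0.    2.09]
shift tool mm [-1.6 42.4  2.5]
rot [ 0.3  0.1 -0.3]
rot [  -0.4 -179.9   -0.4]
```

Emit:
drive_tool:
  plan: "-1 -1.5 15 2.5 0.2 0 -0.3; -1 0 12 0 0 0 0; -1 0 7 0 0 0 0; -1 0 0 0 0 0 0"

```text
clock: 55.85
tcp_pos: [0.4342, 0.3094, 0.0977]
orientation: [0.707, -0.706, 0.019, -0.023]
wrist_force: [0.4, -0.4, -0.2]
finger_gap: 0.0004
```

```bash
python3 -c "
from h import *
goto([.431,.3085,.0855],-3.4)"
```

```text
t 55.85 tcp [434.2 309.4  97.7] x [ 0.998 -0.059  0.006] y [ 0.006  0.001 -1.   ] F [ 0.4 -0.4 -0.2] T [ 0.02  0.01 -0.02] gap 0.4 j [ 0.47  0.33 -0.33  0.9  -0.    2.1 ]
shift tool mm [-3.2 12.2 -1.1]
rot [-0.1  0.   0.3]
rot [ 5.0e-01 -1.8e+02  1.0e-01]
```

Emit:
drive_tool:
  plan: "-1 -2.5 4 -1 0 0 0; -1 0 3 0 0 0 0; -1 0 2 0 0 0 0; -1 0 0 0 0 0 0"

```text
clock: 56.35
tcp_pos: [0.4322, 0.3088, 0.0893]
orientation: [0.708, -0.706, 0.018, -0.023]
wrist_force: [0.8, -0.1, 0.5]
finger_gap: 0.0003
```

```bash
python3 -c "
from h import *
goto([.431,.3085,.0855],-3.4)"
```

```text
t 56.35 tcp [432.2 308.8  89.3] x [ 0.998 -0.059  0.007] y [ 0.007  0.002 -1.   ] F [ 0.8 -0.1  0.5] T [ 0.03 -0.06  0.03] gap 0.3 j [ 0.47  0.33 -0.35  0.88 -0.    2.1 ]
shift tool mm [-1.2  3.8 -0.4]
rot [-0.1  0.   0.4]
rot [   0.7 -180.     0.2]
```

Emit:
drive_tool:
  plan: "-1 -0.5 2 0 0 0 0; -1 0 1.5 0 0 0 0; -1 0 1 0 0 0 0"

```text
clock: 56.72
tcp_pos: [0.432, 0.309, 0.085]
orientation: [0.708, -0.706, 0.018, -0.024]
wrist_force: [-1.5, -0.9, 5.2]
finger_gap: -0.0
```

Emit:
drive_tool:
  plan: "-1 0 1 0 0 0 0"

```text
clock: 56.85
tcp_pos: [0.432, 0.309, 0.0846]
orientation: [0.708, -0.706, 0.018, -0.024]
wrist_force: [-2.3, -1.8, 8.2]
finger_gap: 0.0
```

Emit:
drive_tool:
  plan: "-1 0 1 0 0 0 0"

```text
clock: 56.98
tcp_pos: [0.432, 0.309, 0.0844]
orientation: [0.708, -0.706, 0.018, -0.024]
wrist_force: [-2.8, -1.8, 8.8]
finger_gap: -0.0
```

Emit:
drive_tool:
  plan: "-1 0 0.5 0 0 0 0; -1 0 -5 0 0 0 0; -1 0 -20 0 0 0 0; -1 0 -40 0 0 0 0; -1 0 -50 0 0 0 0; -1 0 -50 0 0 0 0; -1 0 -50 0 0 0 0; -1 0 0 0 0 0 0"

```text
clock: 57.98
tcp_pos: [0.4295, 0.3081, 0.3062]
orientation: [0.708, -0.706, 0.018, -0.024]
wrist_force: [-0.7, 0.1, -0.2]
finger_gap: -0.0002
```

Emit:
drive_tool:
  plan: "-1 -10 0 50 0 0 0; -1 -10 0 50 0 0 0; -1 -10 0 50 0 0 0; -1 0 0 50 0 0 0; -1 0 0 50 0 0 0; -1 0 0 0 0 0 0; -1 0 0 0 0 0 0"

```text
clock: 58.85
tcp_pos: [0.414, 0.5653, 0.2975]
orientation: [-0.705, 0.709, -0.021, 0.023]
wrist_force: [-0.5, -1.4, 0.2]
finger_gap: 0.0002
```

```bash
python3 bars.py t16; python3 -c "
from h import *
p,d=cams.read_camera('scene'); cv2.imwrite('pics/s16.png',p[:,:,::-1])
"
```

```text
t 58.85 tcp [414.  565.3 297.5] x [ 0.998 -0.062  0.003] y [ 0.002 -0.006 -1.   ] F [-0.5 -1.4  0.2] T [ 0.04 -0.01  0.01] gap 0.2 j [ 0.83  0.59  0.58  1.56 -0.01  2.46]
amber 114 [320. 312.] [440.1  49.3] long 171.1
green 279 [402. 261.] [ 554.4 -135.9] long 113.2
green 286 [437. 265.] [ 545.2 -214.5] long 87.1
green 301 [437. 324.] [ 412.4 -209. ] long 113.9
```

View pics/s16.png

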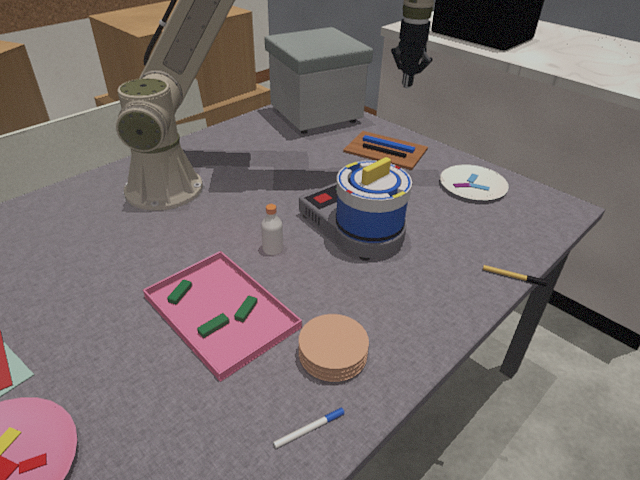

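View pics/t16.png

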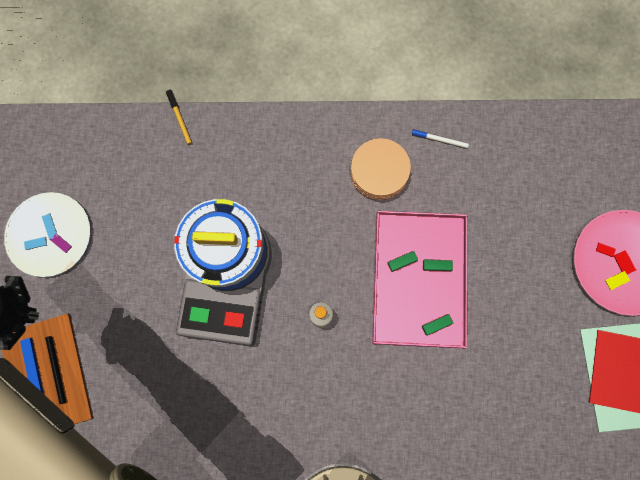

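The lid is locked, only the three green bars are left in the tray, and the saucers at (380,168) and glue bottle at (320,313) have not moved.

```bash
python3 -c "
from workcell import job
print(job.hand_in())"
```

```text
the job is handed in; nothing more can be done
None
```

The job is done and was handed in at about 59 s; the system gave no verdict. I opened the tumbler and laid the lid flat on the bench. The three amber bars present then went into the bowl, including one that had been knocked against a green bar. I closed the lid again and pressed the green key to about 9 N, well under the 40 N limit.

What the last checks showed:
- **Lid:** seated in its lock. The handle top measured 223 mm above the bench, which matches the locked height. It had turned about 84° and did not move when I pulled up on it.
- **Bars:** a wrist picture showed three bars in the bowl before closing. The final top view shows only the three green bars in the tray, at their starting places.
- **Keys and bystanders:** the fingers stayed off the red key, and the saucers and glue bottle stand where they were. Nothing in the pictures shows that the key registered, so that rests on the force reading alone.
- **Disagreements:** camera estimates differed by 2–4 mm in places, such as the knocked bar's position, and the force readings carried about 1 N of noise. Neither caused a problem.

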